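# Stack a segmented column in the glue-up sleeve

## Robot

A 6-joint arm with a two-finger parallel gripper is mounted at the origin on a cart in front of the work surface, level with it; the furniture and walls round the work are solid. World frame = base frame: x ahead of the robot, y to its left, z up, the work surface at z = 0. Lengths are in m, angles in degrees, forces in N, time in s.
With the tool pointing down it reaches from about 0.325 to 0.9 m from the base axis. Payload 6.1 kg.
Tool frame: the origin (TCP) lies at the very end of the fingers, on their centre line; the grasp point (between the pads) lies 19 mm behind it; z points along the fingers, y is the line along which they close (so a half turn about z gives the same grasp; the last joint's range is limited). The gripper opens to 85 mm and grips with 20 to 120 N. Pads are 22 mm wide; open, the fingers measure 114 mm over their backs; the gripper's body (76 mm by 85 mm) begins 54 mm behind the grasp point. The pads swing forward as they close: fully open they stand 13 mm farther back than shut.
Start: joints at [63.249, 12.628, 87.462, -0, 79.91, -7.225], TCP at [0.209, 0.589, 0.231] pointing down, gripper open.
Joint ranges: [-170.65, 170.65], [-52.31, 119.04], [5.05, 147.46], [-71.25, 251.25], [11.57, 151.72], [-153.62, 153.62]. Speed limits (degrees/s): [147.25, 147.25, 172.46, 180, 180, 180].

## Interface

Orientations are given as [roll, pitch, yaw] about the fixed x, y, z axes, in that order (R = Rz(yaw) Ry(pitch) Rx(roll)).
In Python, from workcell import get_obs, capture, sign_off gives the robot as it stands. The module is installed in compiled form; this text tells all that it offers.
- The arm moves only by the tool move_arm, never from a script. Its argument "plan" is a list of rows, each a list of 3 entries, a list of its own where there are three numbers: the shift along the tool's x, y, z in m, then the turn, a rotation vector about the tool's x, y, z in degrees, then the closure, from 0 (fully open) to 1 (shut). A call has 1 to 8 rows; each row shifts and turns the commanded pose from where the row before left it, along the tool's axes as they then stand; what a row does not reach is not made up. A row lasts 1/12 s, in which the tool goes at most 41.7 mm and 7.16 degrees, less where a joint would pass 70% of its speed; a pose out of reach is approached as far as the arm can. A call with a gripper value outside its range is refused whole. The fingers move at their own pace and stop on an object; "grip_force" is the grip in N (left out, the last holds). Time passes only in rows, so rows that do not move let the fingers close. It gives the time, the measured TCP pose, the force, the opening and the grip force at its end, in the units of the state.
- get_obs(): the state, without advancing time (a new reading comes with each control period).
- capture(name): name is "side" or "top"; returns a dict with "pixels" (384x512x3 uint8, red, green, blue), "mtx" (3x3 intrinsics, pixels), "origin" and "rotation" of the camera in the world. Camera axes: x right, y down, z forward; pixel columns grow to the right and rows downward; lengths in m; the calibration is good to about 2 mm. A picture is of the moment at which its call begins. There is no depth.
- sign_off(): hands the job in; it is judged then, once.
The state is a dict: "time_s": time; "joint_pos": joint angles; "qvel": joint speeds; "joint_efforts": joint torques, N m; "tcp_pos": TCP position; "ee_rot": TCP orientation; "ft_force": force on the tool from outside, world axes, zero at the start; "wrist_torque": the same for the moment, N m; "width": finger opening in m; "grip_force": force on a finger pad.
Only numpy, scipy, OpenCV 4.12 (cv2) and the standard library are available. Lean on these libraries where they do the work, as an engineer would, in place of code of your own. Each camera call takes 0.05 s, during which the arm holds its last target. There are 200 camera calls.

## Task

Dry-stack the column blank in the leaning glue-up sleeve, one piece at a time: first the dark walnut foot flat on the sleeve's floor, then the pale maple ring, then the red-brown cherry ring, and last the pressing plug with its knob outward, so that every piece lies square on the one below and the plug rests on the cherry ring. Leave the sleeve at its set tilt and do not shift the tools and offcuts lying about.

Things in the scene. Friction and masses are not known exactly. Their poses are not given: they have to be found in the camera images.
- walnut_foot: very dark brown solid wooden disc, the bottom of the column: 60 mm across, 24 mm thick, no hole, fine seams across it; lies flat at the start. Origin: centre of its underside; z is its axis, up.
- maple_ring: pale cream wooden ring, 60 mm outside, 30 mm bore, 22 mm thick, the middle of the column; lies flat at the start. Origin: centre of its underside; z is its axis, up.
- cherry_ring: red-brown wooden ring, 60 mm outside, 30 mm bore, 22 mm thick, the top of the column; lies flat at the start. Origin: centre of its underside; z is its axis, up.
- press_plug: pressing plug: white plastic disc 60 mm across and 24 mm thick, on it a neck 25 mm across and a black round knob 33 mm across from 34 to 62 mm above the underside (straight sides from 37 to 57 mm); stands knob up at the start. Origin: centre of the disc's underside; z is its axis, up to the knob.
- press_plug_top (a point): top of the plug's knob, 62 mm above its underside on its axis.
- sleeve_mouth (a point): centre of the mouth of the grey pipe sleeve, in the plane of its black flared lip (80 mm across), about 0.11 m above the table. z points out of the mouth along the axis, which leans 25 to 40 degrees from vertical towards the robot's side; y is level. The bore is 63.5 mm wide, flared to about 70 mm over the last 6 mm; the pipe is 72 mm across outside, with sight slots front and back.
- sleeve_floor (a point): centre of the sleeve's inner floor, 84 mm down the axis from the mouth, same axes as sleeve_mouth. Bore and floor are waxed and slippery (friction about 0.15): a piece let go in the mouth slides home. With the foot and both rings in, 16 mm of bore remain for the plug, whose disc then stands 8 mm proud.
- sleeve (a joint): tilt of the sleeve from upright, rad, positive when its mouth leans towards the front of its stand; clamped stiff by a black star knob (5 N m holds it), it needs no change.
- press_stand: plywood stand of the sleeve, fixed to the table: base 130 x 104 x 14 mm, two upright cheeks 52 mm either side of the middle reaching 98 mm high, pivot 68 mm above the table over the origin, star knob out to 69 mm on its -y side. Origin: centre of the base's underside; its front is -x, towards which the sleeve leans; the mouth is 50 mm from the pivot.
- offcut_flat: flat timber offcut, 60 x 90 x 30 mm (x, y, z). Origin: centre of its underside; z up.
- tape_measure: yellow tape measure lying on its side, 62 x 82 x 36 mm, from -31 to 31 mm in x and -27 to 41 mm (with its hook 55 mm) in y of its frame. Origin on its underside; z up.
- wedge: wooden wedge, 36 x 119 x 28 mm (x, y, z). Origin: centre of its underside; z up.
- offcut_block: timber block, 50 x 70 x 50 mm (x, y, z). Origin: centre of its underside; z up.
- spray_can: tall spray can, 59 mm across, 198 mm high. Origin: centre of its underside; z up.
- screw_jar: jar with black lid, 61 mm across, 86 mm high. Origin: centre of its underside; z up.
- star_knob: loose black star knob, 48 mm across, standing on its head with its stud up, 62 mm high. Origin: centre of its underside; z up.
- grease_tin: round blue tin, 69 mm across, 47 mm high. Origin: centre of its underside; z up.

How it is judged:
By the outcome, as a careful person would: the job done as asked, in the order asked, and still so for the second after the job is handed in, with the robot touching nothing.
It also fails if it takes over 72 s, if anything falls off the work surface, if the arm or the gripper's body presses on something with over 40 N, if the wrist force passes 120 N, or if a joint passes its speed limit or range.

## Working session

There is one attempt and no reset: what is moved stays moved. The work goes in short steps, Python scripts to look and compute and a tool call to move; the robot and the scene stay as the last step left them, time stands still between calls to the robot, and variables do not carry over. Pictures are saved under pics/ and viewed, at most 11 in all, crops included, and the job is handed in when it is done.

Besides the shell and the picture viewer there is one more tool, called after "Call:" as name([rows], argument=value, ...), one row to a line, values as JSON. move_arm: Moves the arm, as the interface text tells. Its arguments: {"type":"object","properties":{"plan":{"type":"array","items":{"type":"array"}},"grip_force":{"type":"number"}},"required":["plan"]}

```bash
mkdir -p pics; python3 - <<'E'
from workcell import *
import cv2,pickle
for n in("side","top"):
    c=capture(n);pickle.dump(c,open(n+".pkl","wb"));cv2.imwrite(f"pics/{n}0.png",c["pixels"][:,:,::-1]);print(n,c["mtx"].round(1).tolist(),c["origin"],c["rotation"].round(3).tolist())
o=get_obs();print({k:(v.tolist() if hasattr(v,'tolist') else v) for k,v in o.items()})
E
```

```text
side [[455.4, 0.0, 258.4], [0.0, 455.4, 184.9], [0.0, 0.0, 1.0]] [-0.14413062 -0.53463236  1.31219845] [-143.339, -0.355, -48.399]
top [[383.5, 0.0, 246.2], [0.0, 383.5, 189.6], [0.0, 0.0, 1.0]] [0.40634288 0.04529364 1.09345009] [-173.042, -0.775, -88.788]
{'time_s': 0.1, 'joint_pos': [63.24923770365379, 12.670508143685558, 87.52155849015537, 0.00033451423356354476, 79.90960184629887, -7.224812681122531], 'qvel': [-0.08339829446074969, -0.014979504990493287, -0.13234787388189426, 0.005697631950129697, -0.06797896860002339, -0.07139606141016654], 'joint_efforts': [0.0013319772915565409, -49.823981523513794, -39.05452251434326, -1.9485752318360028e-05, 0.005680312315234914, -3.379448571649846e-05], 'tcp_pos': [0.20864260305335816, 0.5885537573419622, 0.2302892603099938], 'ee_rot': [-179.8991801376428, -0.01311273488807633, 160.47397994826284], 'ft_force': [0.8546430885793461, 0.4352990875531942, 0.3564653724037945], 'wrist_torque': [0.004476676283282563, -0.008100782303329024, -0.040068738670079304], 'grip_force': 0.0, 'width': 0.08530005894457297}
```

View pics/side0.png

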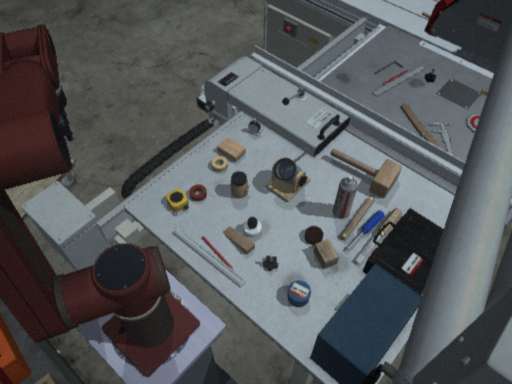

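View pics/top0.png

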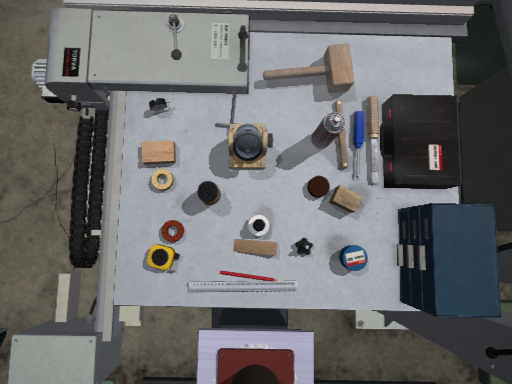

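The side view shows the sleeve near (287,172). In the top view the walnut is at (318,186), maple at (162,180), cherry at (173,231), plug at (259,226), and the sleeve at (248,145), leaning towards the robot. I'll zoom in on the key parts.

```bash
python3 - <<'E'
import cv2,pickle,numpy as np
t=pickle.load(open("top.pkl","rb"))["pixels"][:,:,::-1];s=pickle.load(open("side.pkl","rb"))["pixels"][:,:,::-1]
def crop(im,x,y,w,h,k): return cv2.resize(im[y:y+h,x:x+w],None,fx=k,fy=k,interpolation=cv2.INTER_CUBIC)
a=crop(t,215,110,70,75,8);
b=crop(s,255,145,70,75,8)
a=np.hstack([a,b])
cv2.imwrite("pics/z1.png",cv2.resize(a,None,fx=.71,fy=.71))
E
```

```text
(no output)
```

View pics/z1.png

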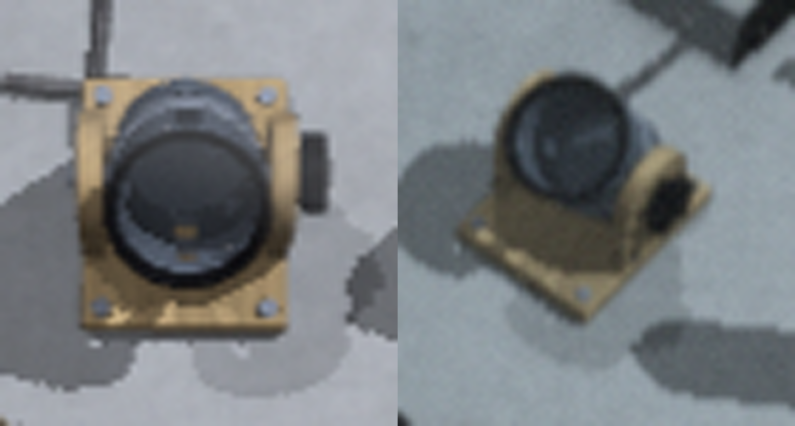

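The crop shows the sleeve lip as a clear black ring in both views, and the stand is roughly square to the world axes. Next I'll measure.

```bash
cat > h.py <<'E'
import cv2,pickle,numpy as np
from scipy.spatial.transform import Rotation as R
from scipy.optimize import least_squares
class Cam:
    def __init__(s,c):
        s.im=np.ascontiguousarray(c["pixels"]);s.hsv=cv2.cvtColor(s.im,cv2.COLOR_RGB2HSV);s.K=np.array(c["mtx"]);s.o=np.array(c["origin"])
        r=np.array(c["rotation"],float); s.R=r if r.shape==(3,3) else R.from_euler("xyz",r,degrees=True).as_matrix()
    def ray(s,p):
        p=np.atleast_2d(p).astype(float);d=np.c_[p,np.ones(len(p))]@np.linalg.inv(s.K).T@s.R.T
        return d/np.linalg.norm(d,axis=1)[:,None]
    def onz(s,p,z): d=s.ray(p);return s.o+d*((z-s.o[2])/d[:,2])[:,None]
    def proj(s,P): q=(np.atleast_2d(P)-s.o)@s.R@s.K.T;return q[:,:2]/q[:,2:]
    def blob(s,P,r,f):   # largest blob of mask f(rgb int,hsv) within r px of projected P
        u,v=s.proj(P)[0];m=f(s.im.astype(int),s.hsv.astype(int)).astype(np.uint8)
        w=np.zeros_like(m);cv2.circle(w,(int(round(u)),int(round(v))),int(r),1,-1);m&=w
        n,l,st,ce=cv2.connectedComponentsWithStats(m)
        if n<2:return None
        i=1+np.argmax(st[1:,4]);return (l==i).astype(np.uint8),ce[i],st[i,4]
def tri(cams,ps):
    A=np.zeros((3,3));b=np.zeros(3)
    for c,p in zip(cams,ps):
        d=c.ray(p)[0];M=np.eye(3)-np.outer(d,d);A+=M;b+=M@c.o
    return np.linalg.solve(A,b)
def load(): return [Cam(pickle.load(open(n+".pkl","rb"))) for n in("top","side")]
E
python3 - <<'E'
from h import *
T,S=load()
px={'walnut':(318,186),'maple':(162,180),'cherry':(173,231),'plugknob':(259,226),'sleeve':(248,150)}
for k,p in px.items():
    P=T.onz(p,.1 if k=='sleeve' else .012)[0];q=S.proj(P)[0];print(k,P.round(3),q.round(1),T.im[p[1],p[0]],S.im[int(q[1]),int(q[0])])
for C,b in((T,(236,130,32,36)),(S,(270,155,36,36))):
    x,y,w,h=b;g=C.im[y:y+h,x:x+w].max(2)
    print('\n'.join(' '.join('%3d'%v for v in r) for r in g[::2]))
E
```

```text
walnut [ 0.554 -0.171  0.012] [314.  234.9] [48 30 22] [41 33 30]
maple [0.561 0.273 0.012] [219.2 163.9] [156 160 168] [ 93 100 101]
cherry [0.417 0.236 0.012] [198.1 193. ] [152 158 164] [ 99 106 110]
plugknob [ 0.436 -0.005  0.012] [252.6 228.8] [23 23 28] [62 66 73]
sleeve [0.633 0.032 0.1  ] [283.4 171.9] [84 73 56] [43 50 54]
139  92  95 115 127 122 111 107 105  99  77  78  77  82  97 114 115 124 149 155 138 118 110 145 176 173 157 154 151 147 142 141
 86 114 131  95  96  99 103 110 124 107 104  92  96  98 115 114 116 118 114 116 120 139 139 125 174 161 117 160 178 180 178 171
 99  89  90  93  90  76  65  63  62  65  67  66  67  68  65  63  63  66  79  93 112 109 118 132 126 136 105 163 183 185 184 162
 77  78  64  54  56  65  74  78  79  80  81  79  80  82  83  88  87  86  80  65  64  70  90 104  99  85 107 166 187 187 176 131
 59  47  57  74  73  73  73  74  73  75  77  76  77  78  79  80  79  80  81  82  77  63  62  69  80  82 104 158 179 184 178 133
 40  55  68  69  69  69  70  72  70  71  72  73  74  76  74  76  76  76  76  77  79  78  73  61  63  85 112 154 178 182 175 12
[... 3429 characters left out ...]
  76  78  79  73  72  72  75  66  65  52  51  50  54  54  57  53  58  61  64  69  84  98  87  65  35  27  31  25  25  30  42
 93  95  77  73  75  76  73  71  72  72  73  74  73  69  70  69  68  65  60  55  54  48  46  62  64  79  90  61  50  32  32  29  27  40  61  78
126  99  81  78  77  76  73  75  74  74  74  68  71  71  69  73  71  70  66  68  73  65  63  64  67  82  78  61  57  41  33  31  52  84 106 127
129 121  99  88  72  70  73  71  72  69  73  72  73  68  70  73  70  66  71  68  67  66  66  68  77  92  80  67  77  85  99  93 106 133 154 166
 66  76  86  96 133 129 125 104  76  70  76  72  71  73  73  70  69  68  71  68  70  70  67  57  70  87  64  78 107 105 108 128 136 141 147 163
```

```bash
cat >> h.py <<'E'
def edges(C,P,rad,grow=1.35,lo=.75):
    """sub-pixel strongest dark->bright edge near the projected outline P (N,3), along rays from its centre"""
    q=C.proj(P);c=q.mean(0);g=C.im.max(2).astype(np.float32);out=[]
    s=np.linspace(lo,grow,61)
    for p in q:
        L=c+(p-c)*s[:,None]
        v=cv2.remap(g,L[:,0].astype(np.float32)[None],L[:,1].astype(np.float32)[None],cv2.INTER_LINEAR)[0]
        d=np.gradient(cv2.GaussianBlur(v[None],(0,0),3)[0]); d=d*np.exp(-((s-1)/.15)**2); i=np.argmax(d)
        if d[i]>0: out.append(L[i])
    return np.array(out)
def axis(t,y): return np.array([-np.sin(t)*np.cos(y),-np.sin(t)*np.sin(y),np.cos(t)])
def circle(c,a,r,n=72):
    e1=np.cross(a,[0,0,1]);e1/=np.linalg.norm(e1);e2=np.cross(a,e1);th=np.linspace(0,2*np.pi,n,endpoint=False)[:,None]
    return c+r*(np.cos(th)*e1+np.sin(th)*e2)
E
python3 - <<'E'
from h import *
T,S=load()
c0=tri((T,S),((247.9,147),(284.7,168.9)));print("tri",c0)
x=np.r_[c0,np.radians(32),0]
for it in range(4):
    E=[(C,edges(C,circle(x[:3],axis(x[3],x[4]),.04),.04)) for C in(T,S)]
    def res(x):
        a=axis(x[3],x[4]);r=[]
        for C,p in E:
            d=C.ray(p);X=C.o+d*(((x[:3]-C.o)@a)/(d@a))[:,None];r.append(np.linalg.norm(X-x[:3],axis=1)-.04)
        return np.concatenate(r)*1e3
    f=least_squares(res,x,loss='soft_l1',f_scale=1.);x=f.x;r=res(x)
    print(x[:3].round(4),np.degrees(x[3:]).round(2),np.median(abs(r)).round(2), [np.median(abs(r[:72])),np.median(abs(r[72:]))])
    for C,p in E:
        e=cv2.fitEllipse(p.astype(np.float32));print('  ell',e)
# base corners
print("base mouth offset by tilt:",68+50*np.cos(x[3]))
H=lambda hl,hh,smin,vmin=0,vmax=255:(lambda im,h:(h[...,0]>=hl)&(h[...,0]<=hh)&(h[...,1]>smin)&(h[...,2]>=vmin)&(h[...,2]<=vmax))
F={'walnut':((.554,-.171,.012),lambda im,h:im.max(2)<62),
'maple':((.561,.273,.012),H(10,28,50)),
'cherry':((.417,.236,.012),lambda im,h:((h[...,0]<12)|(h[...,0]>172))&(h[...,1]>80)),
'plugdisc':((.436,-.005,.012),lambda im,h:(im.min(2)>175)),
'knob':((.425,-.002,.05),lambda im,h:im.max(2)<60)}
for k,(P,f) in F.items():
    b=[C.blob(P,17,f) for C in(T,S)]
    ce=[]
    for q in b:
        hull=cv2.convexHull(cv2.findContours(q[0],0,cv2.CHAIN_APPROX_NONE)[0][0]);m=cv2.moments(hull);ce.append((m['m10']/m['m00'],m['m01']/m['m00']))
    z=.012 if k!='knob' else .047
    print(k,[q[2] for q in b],np.round(ce,1).tolist(),'tri',tri((T,S),ce).round(4),'top',T.onz(ce[0],z)[0].round(4),'side',S.onz(ce[1],z)[0].round(4))
E
```

```text
tri [0.63920816 0.03235637 0.11047841]
[0.64   0.0335 0.1084] [35.7   2.43] 0.49 [np.float64(0.3390001683465059), np.float64(0.6396149807762381)]
  ell ((247.7538604736328, 146.3925018310547), (28.422574996948242, 30.824968338012695), 85.57548522949219)
  ell ((284.4773254394531, 169.0763702392578), (22.584808349609375, 23.40620231628418), 41.61531448364258)
[0.6401 0.0338 0.1079] [36.43  3.05] 0.47 [np.float64(0.336527030910045), np.float64(0.5964723342308311)]
  ell ((247.55828857421875, 146.36911010742188), (28.20552635192871, 30.617197036743164), 87.1943130493164)
  ell ((284.40081787109375, 169.1015625), (22.693931579589844, 23.381065368652344), 33.910831451416016)
[0.6401 0.0338 0.1078] [36.83  3.11] 0.45 [np.float64(0.3482904456558744), np.float64(0.6825690492831861)]
  ell ((247.4844207763672, 146.39340209960938), (28.110139846801758, 30.44866180419922), 90.70733642578125)
  ell ((284.3780212402344, 169.11709594726562), (22.724191665649414, 23.364694595336914), 31.167469024658203)
[0.6401 0.0339 0.1077] [36.6   2.95] 0.44 [np.float64(0.3894096119733889), np.float64(0.72753637
[... 356 characters left out ...]
731 -0.0033] top [ 0.5516 -0.1707  0.012 ] side [ 0.5441 -0.1768  0.012 ]
maple [np.int32(298), np.int32(173)] [[161.8, 179.1], [219.4, 163.2]] tri [0.5627 0.2739 0.0139] top [0.5632 0.2742 0.012 ] side [0.5636 0.2753 0.012 ]
cherry [np.int32(286), np.int32(167)] [[172.0, 230.4], [197.6, 192.1]] tri [0.4185 0.2388 0.0135] top [0.4187 0.2388 0.012 ] side [0.4189 0.2399 0.012 ]
plugdisc [np.int32(153), np.int32(26)] [[259.0, 224.2], [258.6, 226.3]] tri [ 0.4472 -0.0101  0.0189] top [ 0.4414 -0.0046  0.012 ] side [ 0.4566 -0.0129  0.012 ]
knob [np.int32(101), np.int32(77)] [[258.4, 225.0], [251.9, 222.5]] tri [ 0.4378 -0.0009  0.0456] top [ 0.4382 -0.0012  0.047 ] side [ 0.4368 -0.0011  0.047 ]
```

```bash
python3 - <<'E'
from h import *
T,S=load()
q=np.array([(229.4,123.7),(265.5,123.7),(265.5,168.1),(229.1,168.1)]);B=T.onz(q,.014);print(B.round(4).tolist());print('base centre',B.mean(0).round(4),'yaw',np.degrees(np.arctan2(*(B[0]+B[1]-B[2]-B[3])[1::-1])), np.degrees(np.arctan2(-(B[0]-B[1])[0],(B[0]-B[1])[1])))
q2=np.array([(588-398,323),(460-398,232),(712-398,190)])/5.68+np.array([255,145]);print(S.onz(q2,.014).round(4).tolist())
def hull(b):
    h=cv2.convexHull(cv2.findContours(b[0],0,cv2.CHAIN_APPROX_NONE)[0][0]);m=cv2.moments(h);return (m['m10']/m['m00'],m['m01']/m['m00']),cv2.contourArea(h)
for nm,P,f in(('walnut',(.553,-.171,.012),lambda im,h:(im.max(2)<75)&(im[...,0]-im[...,2]>8)),('disc',(.438,-.002,.02),lambda im,h:im.min(2)>135)):
  ce=[]
  for C in(T,S):
    c,a=hull(C.blob(P,15,f));ce.append(c);print(nm,np.round(c,1),a)
  print(tri((T,S),ce).round(4),T.onz(ce[0],.012)[0].round(4),S.onz(ce[1],.012)[0].round(4))
for n,(x,y) in(('w',(.553,-.171)),):
  for C in(T,S):
    u,v=C.proj([x,y,.012])[0].astype(int);print('\n'.join(' '.join('%3d/%3d'%(C.im[j,i,0],C.im[j,i,2]) for i in range(u-14,u+15,2)) for j in range(v-14,v+15,2)))
E
```

```text
[[0.7293, 0.0863, 0.014], [0.732, -0.0183, 0.014], [0.6014, -0.0202, 0.014], [0.599, 0.0837, 0.014]]
base centre [0.6654 0.0329 0.014 ] yaw 1.001503460865038 1.4441846879169526
[[0.5986, -0.0252, 0.014], [0.5986, 0.0782, 0.014], [0.73, -0.0189, 0.014]]
walnut [318.2 186.1] 328.0
walnut [314.  234.2] 173.0
[ 0.5527 -0.1705  0.0175] [ 0.5533 -0.1715  0.012 ] [ 0.5558 -0.169   0.012 ]
disc [258.9 222.7] 550.5
disc [251.8 222.3] 403.5
[ 0.442  -0.0006  0.0421] [ 0.4456 -0.0042  0.012 ] [0.4532 0.0143 0.012 ]
172/184 176/189 173/185 173/185 179/189 177/189 169/181 171/183 174/185 172/183 171/182 173/185 169/182 168/182 167/178
172/185 172/183 171/183 171/182 171/183 173/184 171/182 172/182 172/184 173/184 173/183 173/185 168/180 167/179 167/178
174/187 175/187 172/184 170/182 172/184 160/169  64/ 47  57/ 38  61/ 43 103/ 95 172/184 169/182 170/182 168/179 168/180
172/184 174/185 170/181 171/182  96/ 90  47/ 19  45/ 21  47/ 21  47/ 22  44/ 21  52/ 30 131/130 168/179 167/178 164/176
175/188 174/187 160/171  35/ 25  47/ 22  46/ 18  47/ 21  41/ 19  47/ 21  48/ 23  46/ 21  43/ 22 150/156 165/17
[... 2309 characters left out ...]
/105  43/ 46  29/ 28  37/ 27  37/ 28  40/ 29  36/ 28  34/ 25  33/ 24  49/ 48 141/157 138/145 132/125
152/172 127/145  98/110  70/ 79  29/ 32  29/ 28  26/ 24  33/ 29  24/ 21  28/ 23  37/ 27  95/ 76 128/114 119/ 95 126/100
150/171 153/172 145/163  95/106  65/ 76  46/ 47  31/ 30  25/ 23  60/ 48  93/ 76 112/ 93 120/ 96 116/ 92 114/ 89 118/ 90
151/172 149/170 152/171 148/167 139/156 121/138 105/118  58/ 63  60/ 52 112/ 92 116/ 92 123/ 99 107/ 86 115/ 90 114/ 90
150/172 148/169 147/169 147/167 144/161  89/102  74/ 84  68/ 77  48/ 43  94/ 75 109/ 87 112/ 90 110/ 90 109/ 87 119/ 92
145/166 143/160 118/137  97/110  93/108  90/102  93/105  73/ 82  44/ 35  56/ 47 108/ 88 102/ 82 107/ 86 111/ 92 118/ 94
```

```bash
python3 - <<'E'
from h import *
from workcell import *
caps={n:[capture(n) for _ in range(4)] for n in("top","side")}
for n in caps:
    c=dict(caps[n][0]);c["pixels"]=np.mean([k["pixels"] for k in caps[n]],0).round().astype(np.uint8);pickle.dump(c,open(n+".pkl","wb"))
T,S=load()
o=[]
for C,(x,y) in((T,(226,122)),(S,(264,150))):
    a=cv2.resize(C.im[y:y+52,x:x+40],None,fx=10,fy=10,interpolation=cv2.INTER_CUBIC)
    a=np.clip(a.astype(float)*1.6,0,255).astype(np.uint8)
    for i in range(0,40,5): cv2.putText(a,str(x+i),(i*10,8),0,.3,(255,0,0));cv2.line(a,(i*10+5,10),(i*10+5,14),(255,0,0))
    for i in range(0,52,5): cv2.putText(a,str(y+i),(0,i*10+8),0,.3,(255,0,0))
    o.append(a)
cv2.imwrite("pics/z2.png",np.hstack(o)[:,:,::-1])
E
```

```text
(no output)
```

View pics/z2.png

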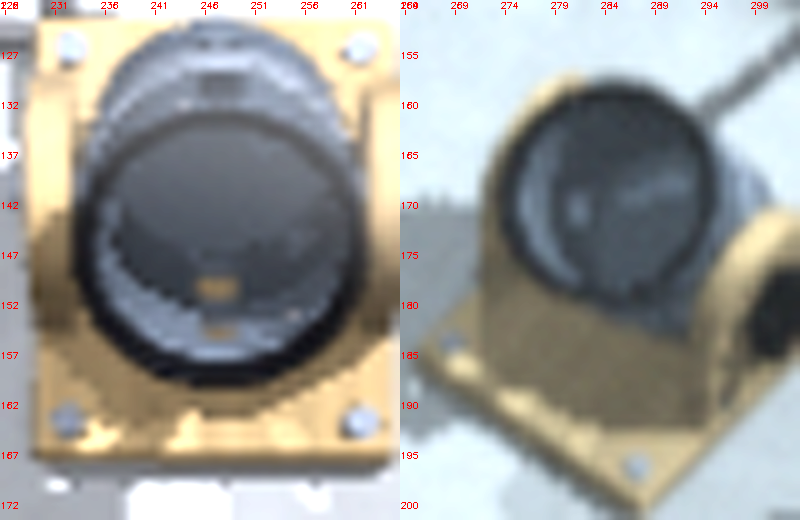

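The zoom shows the lip's outer outline in the top view spanning columns 233–262 and rows 132.5–160, centred near (247.6,146.7). In the side view its centre is near (284.5,168.9). Combined with the base, that puts the mouth at about (0.6395, 0.033, 0.1095) with a tilt of about 34°. The sleeve is empty. Next I'll write a step calculator.

```bash
cat > p.py <<'E'
import sys,json,numpy as np
from scipy.spatial.transform import Rotation as R
from workcell import get_obs
M=np.array([.6395,.033,.1095]);TILT=34.;YAW=1.5
def down(yaw): return R.from_euler("xyz",[180,0,yaw],degrees=True)
def sleeve(spin=180):  # tool z = -axis, closing line level
    a=np.radians(TILT);return R.from_euler("z",YAW,degrees=True)*R.from_euler("y",-TILT,degrees=True)*R.from_euler("xyz",[180,0,spin],degrees=True)
AX=R.from_euler("z",YAW,degrees=True).apply([-np.sin(np.radians(TILT)),0,np.cos(np.radians(TILT))])
def plan(way,start=None):
    """way: list of (pos,Rot,closure[,n]) ; prints rounded rows, planned from the measured pose"""
    if start is None:
        o=get_obs();p=np.array(o["tcp_pos"]);q=R.from_euler("xyz",o["ee_rot"],degrees=True)
    else:p,q=start
    for P,Q,c,*n in way:
        P=np.array(P);rv=(q.inv()*Q).as_rotvec(degrees=True)
        N=n[0] if n else max(1,int(np.ceil(max(np.linalg.norm(P-p)/.038,np.linalg.norm(rv)/6.6))))
        rows=[]
        for i in range(N):
            s=np.round(q.inv().apply((P-p)/(N-i)),3);r=np.round((q.inv()*Q).as_rotvec(degrees=True)/(N-i),1)
            rows.append([s.tolist(),r.tolist(),c]);p=p+q.apply(s);q=q*R.from_rotvec(r,degrees=True)
        print(N,json.dumps(rows).replace(" ",""));
    return p,q
E
python3 - <<'E'
from p import *
plan([((.553,-.1705,.09),down(75),0)])
E
```

```text
23 [[[-0.025,-0.026,0.006],[-0.0,0.0,3.7],0],[[-0.027,-0.024,0.006],[-0.0,0.0,3.7],0],[[-0.028,-0.023,0.006],[-0.0,0.0,3.7],0],[[-0.03,-0.021,0.006],[-0.0,0.0,3.7],0],[[-0.031,-0.019,0.006],[-0.0,0.0,3.7],0],[[-0.032,-0.017,0.006],[-0.0,0.0,3.7],0],[[-0.033,-0.015,0.006],[-0.0,0.0,3.7],0],[[-0.034,-0.012,0.006],[-0.0,0.0,3.7],0],[[-0.035,-0.01,0.006],[-0.0,0.0,3.7],0],[[-0.035,-0.008,0.006],[-0.0,0.0,3.7],0],[[-0.036,-0.006,0.006],[-0.0,0.0,3.7],0],[[-0.036,-0.003,0.006],[-0.0,0.0,3.7],0],[[-0.036,-0.001,0.006],[-0.0,0.0,3.7],0],[[-0.036,0.001,0.006],[-0.0,0.0,3.7],0],[[-0.036,0.004,0.006],[-0.0,0.0,3.7],0],[[-0.036,0.006,0.006],[-0.0,0.0,3.7],0],[[-0.035,0.008,0.006],[-0.0,0.0,3.8],0],[[-0.035,0.011,0.007],[-0.0,0.0,3.7],0],[[-0.034,0.013,0.006],[-0.0,0.0,3.8],0],[[-0.033,0.015,0.007],[-0.0,0.0,3.7],0],[[-0.032,0.017,0.006],[-0.0,0.0,3.8],0],[[-0.031,0.019,0.007],[-0.0,0.0,3.7],0],[[-0.03,0.021,0.006],[-0.0,0.0,3.8],0]]
```

Call:
move_arm([
  [[-0.025, -0.026, 0.006], [0, 0, 3.7], 0],
  [[-0.027, -0.024, 0.006], [0, 0, 3.7], 0],
  [[-0.028, -0.023, 0.006], [0, 0, 3.7], 0],
  [[-0.03, -0.021, 0.006], [0, 0, 3.7], 0],
  [[-0.031, -0.019, 0.006], [0, 0, 3.7], 0],
  [[-0.032, -0.017, 0.006], [0, 0, 3.7], 0],
  [[-0.033, -0.015, 0.006], [0, 0, 3.7], 0],
  [[-0.034, -0.012, 0.006], [0, 0, 3.7], 0],
])

```text
time_s: 1.17
tcp_pos: [0.3287, 0.3233, 0.1833]
ee_rot: [180.0, 0.0, 130.7]
ft_force: [1.2, 0.0, 0.1]
width: 0.0858
grip_force: 0.0
```

Call:
move_arm([
  [[-0.035, -0.01, 0.006], [0, 0, 3.7], 0],
  [[-0.035, -0.008, 0.006], [0, 0, 3.7], 0],
  [[-0.036, -0.006, 0.006], [0, 0, 3.7], 0],
  [[-0.036, -0.003, 0.006], [0, 0, 3.7], 0],
  [[-0.036, -0.001, 0.006], [0, 0, 3.7], 0],
  [[-0.036, 0.001, 0.006], [0, 0, 3.7], 0],
  [[-0.036, 0.004, 0.006], [0, 0, 3.7], 0],
  [[-0.036, 0.006, 0.006], [0, 0, 3.7], 0],
])

```text
time_s: 1.83
tcp_pos: [0.4492, 0.0596, 0.1355]
ee_rot: [179.9, 0.0, 101.1]
ft_force: [0.8, 0.0, 0.3]
width: 0.0853
grip_force: 0.0
```

Call:
move_arm([
  [[-0.035, 0.008, 0.006], [0, 0, 3.8], 0],
  [[-0.035, 0.011, 0.007], [0, 0, 3.7], 0],
  [[-0.034, 0.013, 0.006], [0, 0, 3.8], 0],
  [[-0.033, 0.015, 0.007], [0, 0, 3.7], 0],
  [[-0.032, 0.017, 0.006], [0, 0, 3.8], 0],
  [[-0.031, 0.019, 0.007], [0, 0, 3.7], 0],
  [[-0.03, 0.021, 0.006], [0, 0, 3.8], 0],
  [[0, 0, 0], [0, 0, 0], 0],
])

```text
time_s: 2.5
tcp_pos: [0.5548, -0.1763, 0.0893]
ee_rot: [179.9, 0.1, 74.6]
ft_force: [-1.0, 1.0, 0.9]
width: 0.0855
grip_force: 0.0
```

```bash
python3 - <<'E'
from p import *
o=get_obs();print(o["time_s"],np.round(o["tcp_pos"],4),np.round(o["ee_rot"],2),np.round(o["joint_pos"],1))
plan([((.553,-.1705,.012),down(75),0,2)])
E
```

```text
2.5 [ 0.5548 -0.1763  0.0893] [1.7992e+02 1.1000e-01 7.4560e+01] [-2.530e+01  1.490e+01  1.009e+02 -1.000e-01  6.410e+01 -9.800e+00]
2 [[[0.003,-0.002,0.039],[0.0,0.1,-0.2],0],[[0.002,-0.001,0.038],[0.1,0.0,-0.2],0]]
```

Call:
move_arm([
  [[0.003, -0.002, 0.03], [0, 0, 0], 0],
  [[0.002, -0.001, 0.03], [0, 0, 0], 0],
  [[0, 0, 0.017], [0, 0, 0], 0],
  [[0, 0, 0.007], [0, 0, 0], 0],
  [[0, 0, 0], [0, 0, 0], 0.3],
  [[0, 0, 0], [0, 0, 0], 0.5],
  [[0, 0, 0], [0, 0, 0], 0.5],
  [[0, 0, 0], [0, 0, 0], 0.5],
], grip_force=40)

```text
time_s: 3.17
tcp_pos: [0.5533, -0.1655, 0.0083]
ee_rot: [179.8, 0.0, 75.0]
ft_force: [0.5, -0.1, -0.2]
width: 0.0583
grip_force: 42.8
```

```bash
python3 - <<'E'
from p import *
from h import *
from workcell import *
o=get_obs();print(o["time_s"],np.round(o["tcp_pos"],4),np.round(o["ee_rot"],2),o["width"],o["grip_force"],np.round(o["ft_force"],1))
c=capture("side");C=Cam(c);u,v=C.proj([.553,-.17,.03])[0].astype(int)
a=[cv2.resize(C.im[v-30:v+30,u-40:u+40],(400,300),interpolation=cv2.INTER_CUBIC)]
C=Cam(capture("top"));u,v=C.proj([.553,-.17,.03])[0].astype(int)
a.append(cv2.resize(C.im[v-30:v+30,u-40:u+40],(400,300),interpolation=cv2.INTER_CUBIC))
cv2.imwrite("pics/g1.png",np.hstack(a)[:,:,::-1])
E
```

```text
3.1667 [ 0.5533 -0.1655  0.0083] [1.798e+02 3.000e-02 7.499e+01] 0.05829747836891373 42.837515473365784 [ 0.5 -0.1 -0.2]
```

View pics/g1.png

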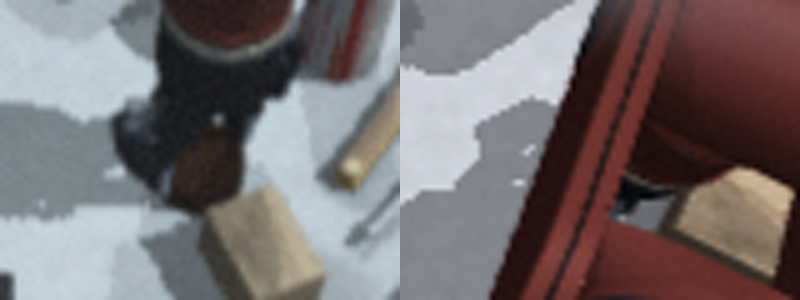

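The side crop shows the walnut disc between the fingertips, but its centre sits towards the block, to the lower right. The TCP ended 5 mm off in y because I planned the last move from an unsettled reading. I'll release, shift 5 mm and regrip.

Call:
move_arm([
  [[0, 0, 0], [0, 0, 0], 0.1],
  [[0, 0, 0], [0, 0, 0], 0.1],
  [[-0.005, 0.001, 0.003], [0, 0, 0], 0.1],
  [[0, 0, 0], [0, 0, 0], 0.3],
  [[0, 0, 0], [0, 0, 0], 0.5],
  [[0, 0, 0], [0, 0, 0], 0.5],
  [[0, 0, 0], [0, 0, 0], 0.5],
])

```text
time_s: 3.85
tcp_pos: [0.5514, -0.1702, 0.0032]
ee_rot: [-180.0, 0.0, 75.0]
ft_force: [-0.5, 0.1, -0.3]
width: 0.0586
grip_force: 43.1
```

```bash
python3 - <<'E'
from p import *
o=get_obs();print(o["time_s"],np.round(o["tcp_pos"],4),np.round(o["ee_rot"],2),o["width"],o["grip_force"],np.round(o["ft_force"],1))
# piece bottom is at z=0 -> offset along tool z = tcp z
b=o["tcp_pos"][2]
print(AX)
# via: lift, travel to 60mm out of mouth, then 15 mm out
s=plan([((.553,-.1705,.08),down(75),.5)])
s=plan([(M+AX*(.06+b),sleeve(),.5)],s)
s=plan([(M+AX*(.002+b),sleeve(),.5,3)],s)
E
```

```text
3.85 [ 0.5514 -0.1702  0.0032] [-1.800e+02  1.000e-02  7.497e+01] 0.05862160766850765 43.12503218650818 [-0.5  0.1 -0.3]
[-0.55900128 -0.01463796  0.82903757]
3 [[[0.0,0.001,-0.026],[-0.0,0.0,-0.0],0.5],[[0.0,0.0,-0.025],[-0.0,0.0,-0.0],0.5],[[0.0,0.001,-0.026],[-0.0,0.0,-0.0],0.5]]
17 [[[0.012,-0.0,-0.005],[-1.9,-1.4,-6.1],0.5],[[0.012,0.001,-0.005],[-1.9,-1.4,-6.1],0.5],[[0.012,0.003,-0.005],[-1.8,-1.4,-6.1],0.5],[[0.011,0.004,-0.006],[-1.9,-1.4,-6.0],0.5],[[0.011,0.005,-0.006],[-1.9,-1.4,-6.1],0.5],[[0.01,0.007,-0.006],[-1.8,-1.4,-6.0],0.5],[[0.009,0.008,-0.006],[-1.9,-1.4,-6.1],0.5],[[0.008,0.009,-0.005],[-1.9,-1.4,-6.0],0.5],[[0.007,0.01,-0.005],[-1.8,-1.4,-6.1],0.5],[[0.006,0.011,-0.005],[-1.9,-1.4,-6.0],0.5],[[0.004,0.011,-0.005],[-1.9,-1.3,-6.0],0.5],[[0.003,0.012,-0.005],[-1.8,-1.4,-6.1],0.5],[[0.001,0.012,-0.004],[-1.9,-1.3,-6.0],0.5],[[0.0,0.013,-0.004],[-1.8,-1.4,-6.1],0.5],[[-0.001,0.013,-0.004],[-1.9,-1.3,-6.0],0.5],[[-0.003,0.012,-0.003],[-1.8,-1.4,-6.1],0.5],[[-0.004,0.012,-0.002],[-1.9,-1.3,-6.0],0.5]]
3 [[[0.0,0.0,0.019],[0.0,-0.0,-0.0],0.5],[[0.0,0.0,0.019],[0.0,-0.0,-0.0],0.5],[[0.0,0.0,0.02],[0.0,-0.0,-0.0],0.5]]
```

Call:
move_arm([
  [[0, 0.001, -0.026], [0, 0, 0], 0.5],
  [[0, 0, -0.025], [0, 0, 0], 0.5],
  [[0, 0.001, -0.026], [0, 0, 0], 0.5],
  [[0.012, 0, -0.005], [-1.9, -1.4, -6.1], 0.5],
  [[0.012, 0.001, -0.005], [-1.9, -1.4, -6.1], 0.5],
  [[0.012, 0.003, -0.005], [-1.8, -1.4, -6.1], 0.5],
  [[0.011, 0.004, -0.006], [-1.9, -1.4, -6.0], 0.5],
  [[0.011, 0.005, -0.006], [-1.9, -1.4, -6.1], 0.5],
])

```text
time_s: 4.52
tcp_pos: [0.5677, -0.1103, 0.105]
ee_rot: [172.8, 9.2, 105.2]
ft_force: [0.3, 0.1, -1.3]
width: 0.0586
grip_force: 43.3
```

Call:
move_arm([
  [[0.01, 0.007, -0.006], [-1.8, -1.4, -6.0], 0.5],
  [[0.009, 0.008, -0.006], [-1.9, -1.4, -6.1], 0.5],
  [[0.008, 0.009, -0.005], [-1.9, -1.4, -6.0], 0.5],
  [[0.007, 0.01, -0.005], [-1.8, -1.4, -6.1], 0.5],
  [[0.006, 0.011, -0.005], [-1.9, -1.4, -6.0], 0.5],
  [[0.004, 0.011, -0.005], [-1.9, -1.3, -6.0], 0.5],
  [[0.003, 0.012, -0.005], [-1.8, -1.4, -6.1], 0.5],
  [[0.001, 0.012, -0.004], [-1.9, -1.3, -6.0], 0.5],
])

```text
time_s: 5.18
tcp_pos: [0.5917, -0.0147, 0.1425]
ee_rot: [173.3, 27.1, 154.1]
ft_force: [-0.4, 0.2, -0.3]
width: 0.0585
grip_force: 43.4
```

Call:
move_arm([
  [[0, 0.013, -0.004], [-1.8, -1.4, -6.1], 0.5],
  [[-0.001, 0.013, -0.004], [-1.9, -1.3, -6.0], 0.5],
  [[-0.003, 0.012, -0.003], [-1.8, -1.4, -6.1], 0.5],
  [[-0.004, 0.012, -0.002], [-1.9, -1.3, -6.0], 0.5],
  [[0, 0, 0.019], [0, 0, 0], 0.5],
  [[0, 0, 0.019], [0, 0, 0], 0.5],
  [[0, 0, 0], [0, 0, 0], 0.5],
  [[0, 0, 0], [0, 0, 0], 0.5],
])

```text
time_s: 5.85
tcp_pos: [0.6246, 0.0327, 0.1285]
ee_rot: [179.9, 33.8, -178.6]
ft_force: [0.5, -1.0, -1.2]
width: 0.0587
grip_force: 43.5
```

```bash
python3 - <<'E'
from p import *
from h import *
from workcell import *
o=get_obs();print(o["time_s"],np.round(o["tcp_pos"],4),np.round(o["ee_rot"],2),np.round(o["joint_pos"],0),o["width"],o["grip_force"],np.round(o["ft_force"],1))
p,q=np.array(o["tcp_pos"]),R.from_euler("xyz",o["ee_rot"],degrees=True)
print("tcp rel. mouth in sleeve axes",(sleeve().inv().apply(p-M)).round(4),"angle",(sleeve().inv()*q).magnitude()*57.3)
a=[]
for n in("side","top"):
    C=Cam(capture(n));u,v=C.proj(M+AX*.02)[0].astype(int)
    a.append(cv2.resize(C.im[v-30:v+30,u-40:u+40],(400,300),interpolation=cv2.INTER_CUBIC))
cv2.imwrite("pics/g2.png",np.clip(np.hstack(a)[:,:,::-1]*1.5,0,255))
E
```

```text
5.85 [0.6246 0.0327 0.1285] [ 179.9    33.77 -178.56] [  -7.   -2.  122.   10.   27. -106.] 0.05869629854140414 43.4612900018692 [ 0.5 -1.  -1.2]
tcp rel. mouth in sleeve axes [ 0.0018  0.0001 -0.0241] angle 0.24605681591120704[ WARN:0@2.628] global loadsave.cpp:1063 imwrite_ Unsupported depth image for selected encoder is fallbacked to CV_8U.
```

View pics/g2.png

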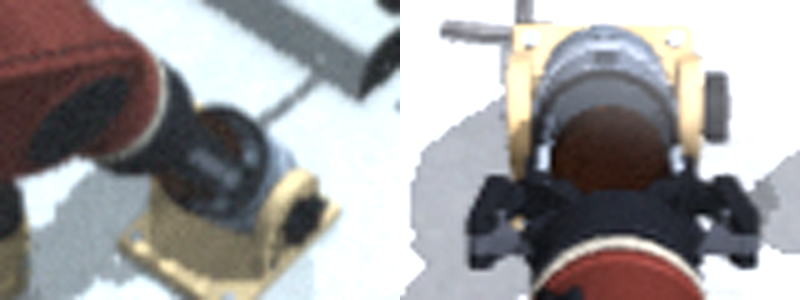

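The top crop shows the walnut disc level between the fingers just above the mouth, with no contact. It sits 2 mm low, so I'll correct that and lower it in.

Call:
move_arm([
  [[-0.002, 0, 0.009], [0, 0, 0], 0.5],
  [[0, 0, 0.009], [0, 0, 0], 0.5],
  [[0, 0, 0.003], [0, 0, 0], 0.5],
  [[0, 0, 0.003], [0, 0, 0], 0.5],
  [[0, 0, 0], [0, 0, 0], 0.5],
])

```text
time_s: 6.37
tcp_pos: [0.6408, 0.0329, 0.1117]
ee_rot: [179.9, 34.0, -178.6]
ft_force: [0.4, -0.7, -1.3]
width: 0.0584
grip_force: 43.5
```

Call:
move_arm([
  [[0, 0, 0.002], [0, 0, 0], 0.5],
  [[0, 0, 0.002], [0, 0, 0], 0.5],
  [[0, 0, 0], [0, 0, 0], 0.5],
])

```text
time_s: 6.62
tcp_pos: [0.643, 0.0331, 0.1082]
ee_rot: [179.9, 34.0, -178.5]
ft_force: [-0.5, 1.4, -0.2]
width: 0.0585
grip_force: 44.0
```

Call:
move_arm([
  [[0.001, 0, 0.002], [0, 0, 0], 0.5],
  [[0, 0, 0.002], [0, 0, 0], 0.5],
  [[0, 0, 0], [0, 0, 0], 0.5],
])

```text
time_s: 6.87
tcp_pos: [0.6441, 0.0331, 0.1071]
ee_rot: [180.0, 34.0, -178.5]
ft_force: [-42.4, -0.2, 38.0]
width: 0.0586
grip_force: 75.4
```

Call:
move_arm([
  [[0.002, 0, -0.003], [0, 0, 0], 0.5],
  [[0, 0, 0], [0, 0, 0], 0.5],
])

```text
time_s: 7.03
tcp_pos: [0.6416, 0.033, 0.1072]
ee_rot: [180.0, 34.1, -178.5]
ft_force: [0.3, 1.7, 0.5]
width: 0.0581
grip_force: 43.8
```

Call:
move_arm([
  [[0, 0, 0.002], [0, 0, 0], 0.5],
  [[0, 0, 0.001], [0, 0, 0], 0.5],
  [[0, 0, 0], [0, 0, 0], 0.5],
])

```text
time_s: 7.28
tcp_pos: [0.6427, 0.0329, 0.1061]
ee_rot: [180.0, 34.0, -178.5]
ft_force: [-44.5, -0.6, 41.9]
width: 0.0586
grip_force: 77.1
```

Call:
move_arm([
  [[0, 0, -0.001], [0, 0, 0], 0.5],
  [[0, 0, 0], [0, 0, 0], 0.2],
  [[0, 0, 0], [0, 0, 0], 0],
  [[0, 0, 0], [0, 0, 0], 0],
  [[0, 0, -0.02], [0, 0, 0], 0],
  [[0, 0, -0.02], [0, 0, 0], 0],
  [[0, 0, -0.02], [0, 0, 0], 0],
  [[0, 0, -0.02], [0, 0, 0], 0],
])

```text
time_s: 7.95
tcp_pos: [0.5969, 0.0317, 0.17]
ee_rot: [179.9, 33.9, -178.6]
ft_force: [0.5, 0.7, 0.8]
width: 0.0858
grip_force: 0.0
```

```bash
python3 - <<'E'
from p import *
from h import *
from workcell import *
o=get_obs();print(o["time_s"],np.round(o["tcp_pos"],4),np.round(o["ee_rot"],2),o["width"])
a=[]
for n in("side","top"):
    C=Cam(capture(n));u,v=C.proj(M)[0].astype(int)
    a.append(cv2.resize(C.im[v-30:v+30,u-40:u+40],(400,300),interpolation=cv2.INTER_CUBIC))
cv2.imwrite("pics/g3.png",np.clip(np.hstack(a)[:,:,::-1]*1.7,0,255).astype(np.uint8))
E
```

```text
7.95 [0.5969 0.0317 0.17  ] [ 179.93   33.9  -178.56] 0.08577813286748276
```

View pics/g3.png

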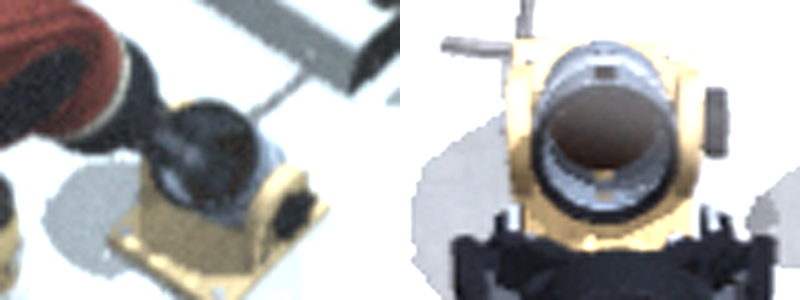

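The top crop shows the walnut lying deep in the bore with the lip clear, and the sleeve has not moved. Next is the maple.

```bash
python3 - <<'E'
from p import *
plan([((.5627,.274,.10),down(180),0,8),((.5627,.274,.05),down(180),0,2)])
E
```

```text
8 [[[0.008,0.03,0.005],[0.1,4.3,0.2],0],[[0.008,0.03,0.006],[0.1,4.3,0.2],0],[[0.008,0.031,0.007],[0.0,4.3,0.2],0],[[0.007,0.03,0.007],[0.1,4.3,0.2],0],[[0.007,0.03,0.008],[0.0,4.3,0.2],0],[[0.006,0.031,0.008],[0.1,4.2,0.1],0],[[0.005,0.03,0.008],[0.0,4.3,0.2],0],[[0.005,0.031,0.009],[0.1,4.2,0.1],0]]
2 [[[0.0,-0.0,0.025],[-0.0,0.0,0.0],0],[[0.0,-0.0,0.025],[-0.0,0.0,0.0],0]]
```

Call:
move_arm([
  [[0.008, 0.03, 0.005], [0, 4.3, 0.2], 0],
  [[0.008, 0.03, 0.006], [0, 4.3, 0.2], 0],
  [[0.008, 0.031, 0.007], [0, 4.3, 0.2], 0],
  [[0.007, 0.03, 0.007], [0, 4.3, 0.2], 0],
  [[0.007, 0.03, 0.008], [0, 4.3, 0.2], 0],
  [[0.006, 0.031, 0.008], [0, 4.2, 0.1], 0],
  [[0.005, 0.03, 0.008], [0, 4.3, 0.2], 0],
  [[0.005, 0.031, 0.009], [0, 4.2, 0.1], 0],
])

```text
time_s: 8.72
tcp_pos: [0.5611, 0.2763, 0.0965]
ee_rot: [179.5, -0.5, -179.8]
ft_force: [1.2, 0.1, 0.4]
width: 0.0857
grip_force: 0.0
```

Call:
move_arm([
  [[0, 0, 0.025], [0, 0, 0], 0],
  [[0, 0, 0.025], [0, 0, 0], 0],
  [[0, 0, 0], [0, 0, 0], 0],
  [[0, 0, 0], [0, 0, 0], 0],
  [[0, 0, 0], [0, 0, 0], 0],
])

```text
time_s: 9.13
tcp_pos: [0.5613, 0.2749, 0.0484]
ee_rot: [179.5, -0.2, -179.8]
ft_force: [0.2, 1.0, -0.4]
width: 0.0857
grip_force: 0.0
```

```bash
python3 - <<'E'
from p import *
o=get_obs();print(o["time_s"],np.round(o["tcp_pos"],4),np.round(o["ee_rot"],2),np.round(o["joint_pos"]),np.round(o["qvel"],1))
plan([((.5627,.274,.003),down(180),0,3)])
E
```

```text
9.1333 [0.5613 0.2749 0.0484] [ 179.52   -0.23 -179.84] [ 19.  23.  95.   1.  62. -72.] [-0.2 -2.  -0.9  0.  -0.1  0.1]
3 [[[-0.001,-0.0,0.015],[0.2,-0.1,0.1],0],[[-0.0,-0.001,0.015],[0.1,-0.1,0.0],0],[[-0.0,-0.0,0.015],[0.2,-0.0,0.1],0]]
```

Call:
move_arm([
  [[-0.001, -0.001, 0.015], [0.2, -0.1, 0.1], 0],
  [[0, 0, 0.015], [0.2, -0.1, 0], 0],
  [[0, 0, 0.015], [0.1, 0, 0], 0],
  [[0, 0, 0], [0, 0, 0], 0.2],
  [[0, 0, 0], [0, 0, 0], 0.5],
  [[0, 0, 0], [0, 0, 0], 0.5],
  [[0, 0, 0], [0, 0, 0], 0.5],
  [[0, 0, 0], [0, 0, 0], 0.5],
])

```text
time_s: 9.8
tcp_pos: [0.5628, 0.2745, 0.0046]
ee_rot: [180.0, 0.1, -179.9]
ft_force: [0.3, 0.4, -0.7]
width: 0.0585
grip_force: 43.1
```

```bash
python3 - <<'E'
from p import *
o=get_obs();print(o["time_s"],np.round(o["tcp_pos"],4),np.round(o["ee_rot"],2),o["width"],o["grip_force"],np.round(o["ft_force"],1))
b=o["tcp_pos"][2]
s=plan([((.5627,.274,.12),down(180),.5,4)])
s=plan([(M+AX*(.05+b),sleeve(),.5,8)],s)
s=plan([(M+AX*(.01+b),sleeve(),.5,2)],s)
E
```

```text
9.8 [0.5628 0.2745 0.0046] [ 1.7998e+02  8.0000e-02 -1.7993e+02] 0.058527044382489485 43.12025419436395 [ 0.3  0.4 -0.7]
4 [[[-0.0,-0.0,-0.029],[0.0,0.0,0.0],0.5],[[-0.0,-0.0,-0.029],[0.0,0.0,0.0],0.5],[[-0.0,-0.0,-0.029],[0.0,0.0,0.0],0.5],[[-0.0,-0.0,-0.028],[0.0,0.1,0.1],0.5]]
8 [[[-0.006,-0.03,-0.004],[-0.1,-4.3,-0.2],0.5],[[-0.006,-0.03,-0.004],[-0.0,-4.2,-0.2],0.5],[[-0.006,-0.03,-0.004],[-0.1,-4.3,-0.2],0.5],[[-0.006,-0.031,-0.003],[-0.0,-4.2,-0.2],0.5],[[-0.007,-0.03,-0.003],[-0.1,-4.3,-0.2],0.5],[[-0.006,-0.031,-0.002],[-0.0,-4.2,-0.2],0.5],[[-0.007,-0.03,-0.002],[-0.1,-4.3,-0.1],0.5],[[-0.007,-0.031,-0.001],[-0.0,-4.2,-0.2],0.5]]
2 [[[0.0,0.0,0.02],[-0.0,-0.0,-0.0],0.5],[[0.0,0.0,0.02],[-0.0,-0.0,-0.0],0.5]]
```

Call:
move_arm([
  [[0, 0, -0.029], [0, 0, 0], 0.5],
  [[0, 0, -0.029], [0, 0, 0], 0.5],
  [[0, 0, -0.029], [0, 0, 0], 0.5],
  [[0, 0, -0.028], [0, 0, 0], 0.5],
  [[-0.006, -0.03, -0.004], [0, -4.3, -0.2], 0.5],
  [[-0.006, -0.03, -0.004], [0, -4.2, -0.2], 0.5],
  [[-0.006, -0.03, -0.004], [0, -4.3, -0.2], 0.5],
  [[-0.006, -0.031, -0.003], [0, -4.2, -0.2], 0.5],
])

```text
time_s: 10.47
tcp_pos: [0.5856, 0.1527, 0.1376]
ee_rot: [-179.8, 17.3, -179.0]
ft_force: [0.7, 0.9, -0.8]
width: 0.0586
grip_force: 43.4
```

Call:
move_arm([
  [[-0.007, -0.03, -0.003], [0, -4.3, -0.2], 0.5],
  [[-0.006, -0.031, -0.002], [0, -4.2, -0.2], 0.5],
  [[-0.007, -0.03, -0.002], [0, -4.3, -0.1], 0.5],
  [[-0.007, -0.031, -0.001], [0, -4.2, -0.2], 0.5],
  [[0, 0, 0.02], [0, 0, 0], 0.5],
  [[0, 0, 0.02], [0, 0, 0], 0.5],
  [[0, 0, 0], [0, 0, 0], 0.5],
  [[0, 0, 0], [0, 0, 0], 0.5],
])

```text
time_s: 11.13
tcp_pos: [0.6307, 0.0322, 0.1206]
ee_rot: [-179.5, 33.8, -178.2]
ft_force: [0.5, 0.1, -0.4]
width: 0.0584
grip_force: 43.4
```

```bash
cat > w.py <<'E'
from p import *
o=get_obs();p,q=np.array(o["tcp_pos"]),R.from_euler("xyz",o["ee_rot"],degrees=True)
print(o["time_s"],o["width"],np.round(o["ft_force"],1),"tcp rel. mouth, tool axes(mm)",(sleeve().inv().apply(p-M)*1e3).round(1),"rot",(q.inv()*sleeve()).as_rotvec(degrees=True).round(2))
E
python3 w.py
```

```text
11.1333 0.05843178280882197 [ 0.5  0.1 -0.4] tcp rel. mouth, tool axes(mm) [  1.1  -0.6 -14.2] rot [-0.35 -0.16  0.21]
```

Call:
move_arm([
  [[-0.002, 0, 0.006], [0, 0, 0], 0.5],
  [[0, 0, 0.006], [0, 0, 0], 0.5],
  [[0, 0, 0.003], [0, 0, 0], 0.5],
  [[0, 0, 0.002], [0, 0, 0], 0.5],
  [[0, 0, 0], [0, 0, 0], 0.5],
])

```text
time_s: 11.55
tcp_pos: [0.6418, 0.0334, 0.1074]
ee_rot: [-179.5, 33.8, -178.2]
ft_force: [-1.7, 3.1, -2.4]
width: 0.0588
grip_force: 43.4
```

```bash
python3 w.py
```

```text
11.55 0.058777090553579846 [-1.7  3.1 -2.4] tcp rel. mouth, tool axes(mm) [-0.8  0.4  3. ] rot [-0.29 -0.15  0.27]
```

Call:
move_arm([
  [[0, 0, 0.001], [0, 0, 0], 0.5],
  [[0, 0, 0], [0, 0, 0], 0.2],
  [[0, 0, 0], [0, 0, 0], 0],
  [[0, 0, 0], [0, 0, 0], 0],
  [[0, 0, -0.02], [0, 0, 0], 0],
  [[0, 0, -0.03], [0, 0, 0], 0],
  [[0, 0, -0.03], [0, 0, 0], 0],
  [[0, 0, 0], [0, 0, 0], 0],
])

```text
time_s: 12.22
tcp_pos: [0.6002, 0.0314, 0.1808]
ee_rot: [-179.4, 34.5, -178.2]
ft_force: [1.3, 0.1, 0.5]
width: 0.0857
grip_force: 0.0
```

```bash
python3 - <<'E'
from p import *
from h import *
from workcell import *
C=Cam(capture("top"));S=Cam(capture("side"));a=[]
for K in(S,C):
    u,v=K.proj(M)[0].astype(int)
    a.append(cv2.resize(K.im[v-30:v+30,u-40:u+40],(400,300),interpolation=cv2.INTER_CUBIC))
cv2.imwrite("pics/g4.png",np.clip(np.hstack(a)[:,:,::-1]*1.7,0,255).astype(np.uint8))
o=get_obs();print(o["time_s"],np.round(o["tcp_pos"],4),np.round(o["ee_rot"],2))
s=plan([((.50,.15,.19),down(150),0,7),((.4185,.2388,.10),down(150),0,4),((.4185,.2388,.05),down(150),0,2)])
E
```

```text
12.3167 [0.5997 0.0315 0.1769] [-179.42   34.27 -178.2 ]
7 [[[0.01,0.017,-0.009],[1.3,4.8,4.4],0],[[0.012,0.016,-0.009],[1.3,4.8,4.4],0],[[0.014,0.015,-0.008],[1.3,4.8,4.4],0],[[0.016,0.014,-0.007],[1.3,4.8,4.4],0],[[0.018,0.012,-0.006],[1.3,4.8,4.3],0],[[0.019,0.011,-0.005],[1.2,4.8,4.4],0],[[0.02,0.009,-0.004],[1.3,4.7,4.3],0]]
4 [[[0.029,0.009,0.023],[-0.0,0.0,0.0],0],[[0.029,0.009,0.022],[-0.0,0.0,0.0],0],[[0.029,0.009,0.023],[-0.0,0.0,0.0],0],[[0.028,0.009,0.022],[-0.0,0.0,0.0],0]]
2 [[[0.0,0.0,0.025],[-0.0,0.0,0.0],0],[[0.0,0.0,0.025],[-0.0,0.0,0.0],0]]
```

View pics/g4.png

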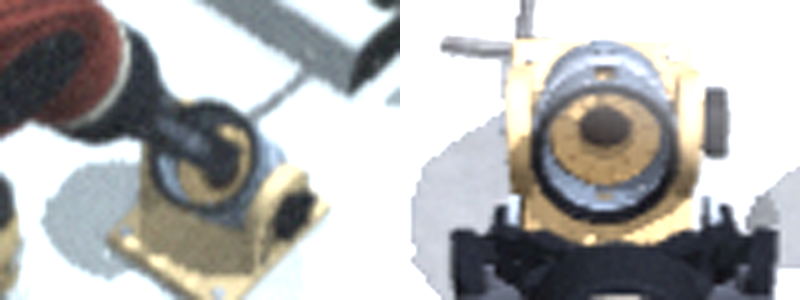

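The top crop shows the maple ring square in the bore with its hole central over the dark foot. Next is the cherry, closing along y to stay clear of the tape measure.

```bash
python3 - <<'E'
from p import *
s=plan([((.50,.15,.19),down(180),0,6),((.4185,.2388,.07),down(180),0,5),((.4185,.2388,.05),down(180),0,1)])
E
```

```text
6 [[[0.012,0.02,-0.011],[-0.0,5.7,0.3],0],[[0.013,0.02,-0.01],[-0.0,5.7,0.3],0],[[0.014,0.02,-0.008],[-0.0,5.7,0.2],0],[[0.015,0.02,-0.007],[-0.0,5.7,0.3],0],[[0.016,0.02,-0.005],[-0.0,5.7,0.2],0],[[0.016,0.02,-0.004],[-0.0,5.8,0.3],0]]
5 [[[0.016,0.018,0.024],[-0.0,-0.0,-0.0],0],[[0.016,0.018,0.024],[-0.0,-0.0,-0.0],0],[[0.017,0.018,0.024],[-0.0,-0.0,-0.0],0],[[0.016,0.017,0.024],[-0.0,-0.0,-0.0],0],[[0.017,0.018,0.024],[-0.0,-0.0,-0.0],0]]
1 [[[-0.0,-0.0,0.02],[-0.0,-0.0,-0.0],0]]
```

Call:
move_arm([
  [[0.012, 0.02, -0.011], [0, 5.7, 0.3], 0],
  [[0.013, 0.02, -0.01], [0, 5.7, 0.3], 0],
  [[0.014, 0.02, -0.008], [0, 5.7, 0.2], 0],
  [[0.015, 0.02, -0.007], [0, 5.7, 0.3], 0],
  [[0.016, 0.02, -0.005], [0, 5.7, 0.2], 0],
  [[0.016, 0.02, -0.004], [0, 5.8, 0.3], 0],
  [[0.016, 0.018, 0.024], [0, 0, 0], 0],
  [[0.016, 0.018, 0.024], [0, 0, 0], 0],
])

```text
time_s: 12.98
tcp_pos: [0.4688, 0.1876, 0.1395]
ee_rot: [179.9, -0.2, 180.0]
ft_force: [-0.3, -0.1, -0.9]
width: 0.0859
grip_force: 0.0
```

Call:
move_arm([
  [[0.017, 0.018, 0.024], [0, 0, 0], 0],
  [[0.016, 0.017, 0.024], [0, 0, 0], 0],
  [[0.017, 0.018, 0.024], [0, 0, 0], 0],
  [[0, 0, 0.02], [0, 0, 0], 0],
  [[0, 0, 0], [0, 0, 0], 0],
  [[0, 0, 0], [0, 0, 0], 0],
  [[0, 0, 0], [0, 0, 0], 0],
])

```text
time_s: 13.57
tcp_pos: [0.4173, 0.2394, 0.0484]
ee_rot: [180.0, -0.3, 180.0]
ft_force: [0.5, -0.8, 1.1]
width: 0.0854
grip_force: 0.0
```

```bash
python3 - <<'E'
from p import *
o=get_obs();print(o["time_s"],np.round(o["tcp_pos"],4),np.round(o["ee_rot"],2),np.round(o["qvel"],1))
plan([((.4185,.2388,.0035),down(180),0,3)])
E
```

```text
13.5667 [0.4173 0.2394 0.0484] [179.96  -0.28 179.96] [-0.4 -1.3 -0.9  0.  -0.1  0.1]
3 [[[-0.0,-0.0,0.015],[0.0,-0.1,-0.0],0],[[-0.001,-0.0,0.015],[0.0,-0.1,-0.0],0],[[-0.0,-0.001,0.015],[0.0,-0.1,-0.0],0]]
```

Call:
move_arm([
  [[-0.001, -0.001, 0.015], [0, -0.1, 0], 0],
  [[0, 0, 0.015], [0, -0.1, 0], 0],
  [[0, 0, 0.015], [0, -0.1, 0], 0],
  [[0, 0, 0], [0, 0, 0], 0.2],
  [[0, 0, 0], [0, 0, 0], 0.5],
  [[0, 0, 0], [0, 0, 0], 0.5],
  [[0, 0, 0], [0, 0, 0], 0.5],
  [[0, 0, 0], [0, 0, 0], 0.5],
])

```text
time_s: 14.23
tcp_pos: [0.4187, 0.2389, 0.0045]
ee_rot: [179.9, 0.2, 180.0]
ft_force: [0.3, -0.5, 4.8]
width: 0.0588
grip_force: 43.3
```

```bash
python3 - <<'E'
from p import *
o=get_obs();print(o["time_s"],np.round(o["tcp_pos"],4),np.round(o["ee_rot"],2),o["width"],o["grip_force"],np.round(o["ft_force"],1))
b=o["tcp_pos"][2]
s=plan([((.4185,.2388,.14),down(180),.5,4)])
s=plan([(M+AX*(.05+b),sleeve(),.5,8)],s)
s=plan([(M+AX*(.01+b),sleeve(),.5,2)],s)
E
```

```text
14.2333 [0.4187 0.2389 0.0045] [1.7991e+02 1.6000e-01 1.7997e+02] 0.05878620664620372 43.31589217297733 [ 0.3 -0.5  4.8]
4 [[[-0.0,0.0,-0.034],[0.0,0.0,-0.0],0.5],[[-0.0,0.0,-0.034],[0.0,0.1,-0.0],0.5],[[-0.0,0.0,-0.034],[0.0,0.0,-0.0],0.5],[[-0.0,0.0,-0.033],[0.1,0.1,-0.0],0.5]]
8 [[[-0.024,-0.026,-0.002],[-0.1,-4.3,-0.2],0.5],[[-0.024,-0.026,-0.0],[-0.1,-4.2,-0.2],0.5],[[-0.024,-0.026,0.002],[-0.0,-4.3,-0.2],0.5],[[-0.023,-0.026,0.003],[-0.1,-4.2,-0.2],0.5],[[-0.023,-0.026,0.005],[-0.0,-4.3,-0.2],0.5],[[-0.022,-0.026,0.007],[-0.0,-4.2,-0.2],0.5],[[-0.022,-0.026,0.008],[-0.1,-4.3,-0.1],0.5],[[-0.021,-0.027,0.009],[-0.0,-4.2,-0.2],0.5]]
2 [[[-0.0,0.0,0.02],[-0.0,-0.0,0.0],0.5],[[-0.0,0.0,0.02],[-0.0,-0.0,0.0],0.5]]
```

Call:
move_arm([
  [[0, 0, -0.034], [0, 0, 0], 0.5],
  [[0, 0, -0.034], [0, 0, 0], 0.5],
  [[0, 0, -0.034], [0, 0, 0], 0.5],
  [[0, 0, -0.033], [0, 0, 0], 0.5],
  [[-0.024, -0.026, -0.002], [0, -4.3, -0.2], 0.5],
  [[-0.024, -0.026, 0], [0, -4.2, -0.2], 0.5],
  [[-0.024, -0.026, 0.002], [0, -4.3, -0.2], 0.5],
  [[-0.023, -0.026, 0.003], [0, -4.2, -0.2], 0.5],
])

```text
time_s: 14.9
tcp_pos: [0.5142, 0.134, 0.1471]
ee_rot: [-179.9, 17.3, -179.1]
ft_force: [-0.1, 0.4, -1.2]
width: 0.0588
grip_force: 43.5
```

Call:
move_arm([
  [[-0.023, -0.026, 0.005], [0, -4.3, -0.2], 0.5],
  [[-0.022, -0.026, 0.007], [0, -4.2, -0.2], 0.5],
  [[-0.022, -0.026, 0.008], [0, -4.3, -0.1], 0.5],
  [[-0.021, -0.027, 0.009], [0, -4.2, -0.2], 0.5],
  [[0, 0, 0.02], [0, 0, 0], 0.5],
  [[0, 0, 0.018], [0, 0, 0], 0.5],
  [[0, 0, 0], [0, 0, 0], 0.5],
  [[0, 0, 0], [0, 0, 0], 0.5],
])

```text
time_s: 15.57
tcp_pos: [0.6276, 0.0318, 0.1215]
ee_rot: [-179.6, 33.8, -178.4]
ft_force: [-0.6, 0.1, -0.7]
width: 0.0586
grip_force: 43.5
```

```bash
python3 w.py
```

```text
15.5667 0.05857663869986431 [-0.6  0.1 -0.7] tcp rel. mouth, tool axes(mm) [  3.2  -0.9 -16.7] rot [-0.36 -0.16  0.11]
```

Call:
move_arm([
  [[-0.004, 0.001, 0.005], [0, 0, 0], 0.5],
  [[0, 0, 0.005], [0, 0, 0], 0.5],
  [[0, 0, 0.004], [0, 0, 0], 0.5],
  [[0, 0, 0.003], [0, 0, 0], 0.5],
  [[0, 0, 0.002], [0, 0, 0], 0.5],
  [[0, 0, 0], [0, 0, 0], 0.5],
])

```text
time_s: 16.07
tcp_pos: [0.6418, 0.0335, 0.1081]
ee_rot: [-179.6, 33.9, -178.3]
ft_force: [-1.3, 1.2, -1.6]
width: 0.0587
grip_force: 43.5
```

```bash
python3 w.py
```

```text
16.0667 0.05873757734854254 [-1.3  1.2 -1.6] tcp rel. mouth, tool axes(mm) [-1.1  0.5  2.4] rot [-0.34 -0.09  0.15]
```

Call:
move_arm([
  [[0, 0, 0.001], [0, 0, 0], 0.5],
  [[0, 0, 0.001], [0, 0, 0], 0.2],
  [[0, 0, 0], [0, 0, 0], 0],
  [[0, 0, 0], [0, 0, 0], 0],
  [[0, 0, -0.02], [0, 0, 0], 0],
  [[0, 0, -0.03], [0, 0, 0], 0],
  [[0, 0, -0.03], [0, 0, 0], 0],
  [[0, 0, 0], [0, 0, 0], 0],
])

```text
time_s: 16.73
tcp_pos: [0.6002, 0.0322, 0.1802]
ee_rot: [-179.4, 34.5, -178.3]
ft_force: [0.8, -0.6, 1.1]
width: 0.085
grip_force: 0.0
```

```bash
python3 - <<'E'
from p import *
from h import *
from workcell import *
C=Cam(capture("top"));S=Cam(capture("side"));a=[]
for K in(S,C):
    u,v=K.proj(M)[0].astype(int)
    a.append(cv2.resize(K.im[v-30:v+30,u-40:u+40],(400,300),interpolation=cv2.INTER_CUBIC))
cv2.imwrite("pics/g5.png",np.clip(np.hstack(a)[:,:,::-1]*1.7,0,255).astype(np.uint8))
o=get_obs();print(o["time_s"],np.round(o["tcp_pos"],4),np.round(o["ee_rot"],2))
s=plan([((.438,-.001,.12),down(180),0,6)])
E
```

```text
16.8333 [0.5997 0.0322 0.1762] [-179.49   34.25 -178.32]
6 [[[0.028,-0.005,-0.007],[0.0,5.7,0.2],0],[[0.028,-0.005,-0.005],[-0.0,5.7,0.3],0],[[0.029,-0.005,-0.002],[0.0,5.7,0.2],0],[[0.028,-0.005,0.001],[-0.0,5.7,0.3],0],[[0.028,-0.005,0.004],[0.0,5.7,0.2],0],[[0.028,-0.006,0.006],[-0.0,5.8,0.3],0]]
```

View pics/g5.png

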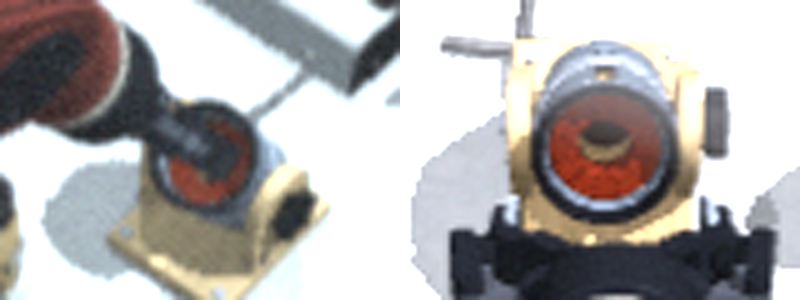

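The top crop shows the cherry ring square in the bore, with the maple visible through its hole. Next is the plug.

Call:
move_arm([
  [[0.028, -0.005, -0.007], [0, 5.7, 0.2], 0],
  [[0.028, -0.005, -0.005], [0, 5.7, 0.3], 0],
  [[0.029, -0.005, -0.002], [0, 5.7, 0.2], 0],
  [[0.028, -0.005, 0.001], [0, 5.7, 0.3], 0],
  [[0.028, -0.005, 0.004], [0, 5.7, 0.2], 0],
  [[0.028, -0.006, 0.006], [0, 5.8, 0.3], 0],
  [[0, 0, 0], [0, 0, 0], 0],
  [[0, 0, 0.03], [0, 0, 0], 0],
])

```text
time_s: 17.5
tcp_pos: [0.4415, -0.0019, 0.0918]
ee_rot: [-180.0, 0.2, 180.0]
ft_force: [1.8, -0.7, 0.2]
width: 0.0855
grip_force: 0.0
```

Call:
move_arm([
  [[0, 0, 0], [0, 0, 0], 0],
  [[0, 0, 0], [0, 0, 0], 0],
  [[0, 0, 0], [0, 0, 0], 0],
])

```text
time_s: 17.75
tcp_pos: [0.4371, -0.0009, 0.0888]
ee_rot: [180.0, -0.3, -180.0]
ft_force: [0.3, 0.1, 0.9]
width: 0.0857
grip_force: 0.0
```

```bash
python3 - <<'E'
from p import *
o=get_obs();print(o["time_s"],np.round(o["tcp_pos"],4),np.round(o["ee_rot"],2),np.round(o["qvel"],1))
plan([((.438,-.001,.031),down(180),0,3)])
E
```

```text
17.75 [ 0.4371 -0.0009  0.0888] [ 179.95   -0.28 -180.  ] [-0.  -1.1 -1.  -0.   0.2  0.1]
3 [[[-0.0,-0.0,0.019],[0.0,-0.1,0.0],0],[[-0.001,-0.0,0.019],[0.0,-0.1,0.0],0],[[-0.0,-0.0,0.02],[0.0,-0.1,0.0],0]]
```

Call:
move_arm([
  [[-0.001, 0, 0.019], [0, -0.1, 0], 0],
  [[0, 0, 0.019], [0, -0.1, 0], 0],
  [[0, 0, 0.018], [0, 0, 0], 0],
  [[0, 0, 0], [0, 0, 0], 0.4],
  [[0, 0, 0], [0, 0, 0], 0.7],
  [[0, 0, 0], [0, 0, 0], 0.8],
  [[0, 0, 0], [0, 0, 0], 0.8],
  [[0, 0, 0], [0, 0, 0], 0.8],
])

```text
time_s: 18.42
tcp_pos: [0.4391, -0.0013, 0.0345]
ee_rot: [-180.0, 0.1, 180.0]
ft_force: [-0.8, 0.7, 3.1]
width: 0.0313
grip_force: 39.5
```

```bash
python3 - <<'E'
from p import *
o=get_obs();print(o["time_s"],np.round(o["tcp_pos"],4),np.round(o["ee_rot"],2),o["width"],o["grip_force"],np.round(o["ft_force"],1))
b=o["tcp_pos"][2]
s=plan([((.438,-.001,.15),down(180),.8,4)])
s=plan([(M+AX*(.05+b),sleeve(),.8,7)],s)
s=plan([(M+AX*(.014+b),sleeve(),.8,2)],s)
E
```

```text
18.4167 [ 0.4391 -0.0013  0.0345] [-1.8e+02  6.0e-02  1.8e+02] 0.03125569274416538 39.49801016366109 [-0.8  0.7  3.1]
4 [[[0.0,0.0,-0.029],[-0.0,0.0,-0.0],0.8],[[0.0,0.0,-0.029],[-0.0,0.0,-0.0],0.8],[[0.0,0.0,-0.029],[-0.0,0.0,-0.0],0.8],[[0.001,0.0,-0.029],[-0.0,0.1,-0.0],0.8]]
7 [[[-0.022,0.005,-0.004],[-0.1,-4.9,-0.2],0.8],[[-0.022,0.005,-0.002],[-0.1,-4.9,-0.2],0.8],[[-0.023,0.004,-0.0],[-0.1,-4.8,-0.2],0.8],[[-0.022,0.004,0.001],[-0.0,-4.9,-0.2],0.8],[[-0.022,0.005,0.003],[-0.1,-4.8,-0.2],0.8],[[-0.022,0.004,0.006],[-0.0,-4.9,-0.2],0.8],[[-0.022,0.004,0.007],[-0.1,-4.8,-0.3],0.8]]
2 [[[0.0,0.0,0.018],[0.0,-0.0,0.0],0.8],[[0.0,0.0,0.018],[0.0,-0.0,0.0],0.8]]
```

Call:
move_arm([
  [[0, 0, -0.029], [0, 0, 0], 0.8],
  [[0, 0, -0.029], [0, 0, 0], 0.8],
  [[0, 0, -0.029], [0, 0, 0], 0.8],
  [[0, 0, -0.029], [0, 0, 0], 0.8],
  [[-0.022, 0.005, -0.004], [0, -4.9, -0.2], 0.8],
  [[-0.022, 0.005, -0.002], [0, -4.9, -0.2], 0.8],
  [[-0.023, 0.004, 0], [0, -4.8, -0.2], 0.8],
  [[-0.022, 0.004, 0.001], [0, -4.9, -0.2], 0.8],
], grip_force=60)

```text
time_s: 19.08
tcp_pos: [0.5274, 0.0175, 0.167]
ee_rot: [-179.9, 19.8, -179.2]
ft_force: [-0.2, 0.6, -1.3]
width: 0.0308
grip_force: 59.5
```

Call:
move_arm([
  [[-0.022, 0.005, 0.003], [0, -4.8, -0.2], 0.8],
  [[-0.022, 0.004, 0.006], [0, -4.9, -0.2], 0.8],
  [[-0.022, 0.004, 0.007], [0, -4.8, -0.3], 0.8],
  [[0, 0, 0.018], [0, 0, 0], 0.8],
  [[0, 0, 0.014], [0, 0, 0], 0.8],
  [[0, 0, 0], [0, 0, 0], 0.8],
  [[0, 0, 0], [0, 0, 0], 0.8],
  [[0, 0, 0], [0, 0, 0], 0.8],
])

```text
time_s: 19.75
tcp_pos: [0.6102, 0.0318, 0.1516]
ee_rot: [-179.5, 33.9, -178.3]
ft_force: [0.6, 0.2, -1.0]
width: 0.0308
grip_force: 59.6
```

```bash
python3 w.py
```

```text
19.75 0.030814434002974924 [ 0.6  0.2 -1. ] tcp rel. mouth, tool axes(mm) [  0.8  -0.5 -51.3] rot [-0.41 -0.09  0.15]
```

Call:
move_arm([
  [[-0.002, 0.001, 0.007], [0, 0, 0], 0.8],
  [[0, 0, 0.007], [0, 0, 0], 0.8],
  [[0, 0, 0.004], [0, 0, 0], 0.8],
  [[0, 0, 0.003], [0, 0, 0], 0.8],
  [[0, 0, 0], [0, 0, 0], 0.8],
])

```text
time_s: 20.17
tcp_pos: [0.6232, 0.033, 0.1334]
ee_rot: [-179.5, 33.8, -178.3]
ft_force: [0.7, -0.6, -1.7]
width: 0.0309
grip_force: 59.6
```

Call:
move_arm([
  [[0, 0, 0.002], [0, 0, 0], 0.8],
  [[0, 0, 0.002], [0, 0, 0], 0.8],
  [[0, 0, 0], [0, 0, 0], 0.8],
])

```text
time_s: 20.42
tcp_pos: [0.6257, 0.033, 0.1308]
ee_rot: [-179.5, 33.9, -178.3]
ft_force: [0.2, -0.1, -1.2]
width: 0.0313
grip_force: 59.6
```

```bash
python3 w.py
```

```text
20.4167 0.03125866868702119 [ 0.2 -0.1 -1.2] tcp rel. mouth, tool axes(mm) [ -0.5   0.4 -25.3] rot [-0.4  -0.14  0.14]
```

Call:
move_arm([
  [[0, 0, 0.002], [0, 0, 0], 0.8],
  [[0, 0, 0.001], [0, 0, 0], 0.8],
  [[0, 0, 0], [0, 0, 0], 0.8],
])

```text
time_s: 20.67
tcp_pos: [0.6274, 0.033, 0.1284]
ee_rot: [-179.5, 33.9, -178.3]
ft_force: [-0.2, -0.5, -0.4]
width: 0.0308
grip_force: 59.6
```

```bash
python3 w.py
```

```text
20.6667 0.030785380401777404 [-0.2 -0.5 -0.4] tcp rel. mouth, tool axes(mm) [ -0.5   0.4 -22.5] rot [-0.41 -0.13  0.15]
```

Call:
move_arm([
  [[0, 0, 0.001], [0, 0, 0], 0.8],
  [[0, 0, 0.001], [0, 0, 0], 0.8],
  [[0, 0, 0], [0, 0, 0], 0.8],
])

```text
time_s: 20.92
tcp_pos: [0.6285, 0.033, 0.1268]
ee_rot: [-179.5, 33.9, -178.3]
ft_force: [0.1, -0.1, -1.1]
width: 0.0306
grip_force: 59.6
```

Call:
move_arm([
  [[0, 0, 0], [0, 0, 0], 0.5],
  [[0, 0, 0], [0, 0, 0], 0.2],
  [[0, 0, 0], [0, 0, 0], 0],
  [[0, 0, 0], [0, 0, 0], 0],
  [[0, 0, 0], [0, 0, 0], 0],
])

```text
time_s: 21.33
tcp_pos: [0.6286, 0.033, 0.1272]
ee_rot: [-179.5, 33.9, -178.3]
ft_force: [0.2, 0.1, 0.1]
width: 0.0853
grip_force: 0.0
```

Call:
move_arm([
  [[0, 0, -0.02], [0, 0, 0], 0],
  [[0, 0, -0.03], [0, 0, 0], 0],
  [[0, 0, -0.035], [0, 0, 0], 0],
  [[0, 0, -0.035], [0, 0, 0], 0],
  [[0.03, 0, 0], [0, 5, 0], 0],
  [[0.03, 0, 0], [0, 5, 0], 0],
  [[0.03, 0, 0], [0, 5, 0], 0],
  [[0, 0, 0], [0, 0, 0], 0],
])

```text
time_s: 22.0
tcp_pos: [0.4805, 0.03, 0.1819]
ee_rot: [-179.6, 18.5, -178.5]
ft_force: [-0.1, 0.3, -0.0]
width: 0.085
grip_force: 0.0
```

```bash
python3 - <<'E'
from p import *
from h import *
from workcell import *
o=get_obs();print(o["time_s"],np.round(o["tcp_pos"],3))
T=Cam(capture("top"));S=Cam(capture("side"));a=[]
for K in(S,T):
    u,v=K.proj(M)[0].astype(int)
    a.append(cv2.resize(K.im[v-30:v+30,u-40:u+40],(400,300),interpolation=cv2.INTER_CUBIC))
cv2.imwrite("pics/g6.png",np.clip(np.hstack(a)[:,:,::-1]*1.5,0,255).astype(np.uint8))
for d in(.046,.054): print(d,T.proj(M+AX*d).round(1),S.proj(M+AX*d).round(1))
E
```

```text
22.0 [0.48  0.03  0.182]
0.046 [[248.1 153.4]] [[280.3 166.4]]
0.054 [[248.1 154.6]] [[279.5 165.9]]
```

View pics/g6.png

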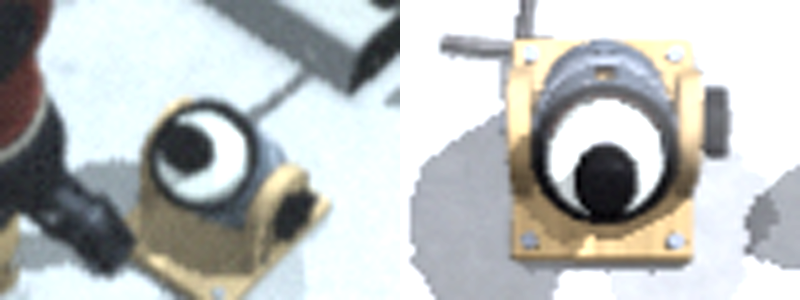

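The crops show the plug in the mouth with its knob outward and the white disc concentric in the lip. I'll measure how far the knob stands out to confirm it is seated.

```bash
python3 - <<'E'
from p import *
from h import *
from workcell import *
T=Cam(capture("top"));S=Cam(capture("side"))
def blob(C,P,r,f):
    m,c,a=C.blob(P,r,f);h=cv2.convexHull(cv2.findContours(m,0,1)[0][0]);return cv2.minEnclosingCircle(h)[0],c,a
dark=lambda im,h:im.max(2)<60; white=lambda im,h:im.min(2)>105
b=[blob(C,M+AX*.035,9,dark) for C in(T,S)];print([x[2] for x in b],[np.round(x[1],1) for x in b])
X=tri((T,S),[x[1] for x in b]);print("knob tri",X.round(4),"rel mouth tool axes mm",(sleeve().inv().apply(X-M)*1e3).round(1))
for d in(.030,.034,.038): print(d,T.proj(M+AX*d).round(1),S.proj(M+AX*d).round(1))
b=[]
for C in(T,S):
    m,c,a=C.blob(M+AX*.008,13,white);h=cv2.convexHull(cv2.findContours(m,0,1)[0][0]);e=cv2.fitEllipse(h);b.append(e[0]);print(e,a)
X=tri((T,S),b);print("disc",(sleeve().inv().apply(X-M)*1e3).round(1))
# other objects moved? compare with first picture
for n,C in(("top",T),("side",S)):
    o=pickle.load(open(n+".pkl","rb"))["pixels"];d=(np.abs(C.im.astype(int)-o).max(2)>45).astype(np.uint8)
    k,l,st,ce=cv2.connectedComponentsWithStats(cv2.morphologyEx(d,cv2.MORPH_OPEN,np.ones((3,3),np.uint8)))
    print(n,[(st[i,:5].tolist()) for i in range(1,k) if st[i,4]>15])
E
```

```text
[np.int32(165), np.int32(94)] [array([247.7, 152.9]), array([279.4, 167.1])]
knob tri [0.6149 0.0344 0.1418] rel mouth tool axes mm [  2.3   2.  -40.5]
0.03 [[247.9 151.1]] [[281.8 167.3]]
0.034 [[248.  151.6]] [[281.4 167. ]]
0.038 [[248.  152.2]] [[281.  166.8]]
((247.74310302734375, 146.8948211669922), (22.618921279907227, 22.871253967285156), 121.716796875) 265
((284.0674133300781, 168.63973999023438), (17.055294036865234, 17.51303482055664), 36.37813949584961) 144
disc [-0.5  0.4 -2.8]
top [[237, 136, 23, 19, 252], [242, 153, 11, 5, 43], [149, 169, 25, 24, 444], [303, 175, 27, 26, 508], [212, 176, 12, 9, 76], [139, 202, 158, 127, 8647], [159, 220, 26, 24, 450], [164, 248, 10, 21, 119], [196, 314, 22, 70, 896], [285, 321, 3, 9, 27], [265, 329, 24, 20, 429], [0, 332, 6, 10, 43], [264, 350, 10, 19, 155], [231, 372, 38, 12, 368], [191, 374, 4, 8, 29], [272, 375, 5, 9, 42]]
side [[0, 25, 73, 142, 7264], [164, 113, 45, 26, 511], [133, 115, 137, 79, 3967], [142, 128, 20, 11, 133], [168, 142, 12, 12, 97], [76, 161, 7, 4, 21], [279, 160, 14, 18, 148], [60, 168, 10, 5, 30], [86, 169, 6, 4, 21], [52, 171, 7, 4, 23], [3, 170, 127, 97, 6976], [176, 184, 31, 22, 346], [0, 194, 3, 6, 16], [235, 216, 23, 22, 243], [299, 225, 25, 21, 390], [3, 237, 108, 98, 4514], [0, 246, 8, 11, 75], [146, 247, 8, 7, 41], [151, 260, 20, 32, 276], [0, 271, 11, 19, 141]]
```

The vision depth is too coarse to tell. I'll probe the knob gently along the axis with the fingers shut, which also presses the plug home.

```bash
python3 - <<'E'
from p import *
TX=sleeve().apply([1,0,0])
plan([(M+AX*.075-TX*.0005,sleeve(),1,5),(M+AX*.053-TX*.0005,sleeve(),1,3)])
E
```

```text
5 [[[-0.021,-0.0,0.01],[-0.1,-3.0,0.0],1],[[-0.02,-0.0,0.011],[-0.1,-3.0,0.0],1],[[-0.02,-0.0,0.012],[-0.1,-3.0,0.0],1],[[-0.019,-0.0,0.012],[-0.1,-3.0,0.0],1],[[-0.018,-0.001,0.014],[-0.0,-3.0,0.1],1]]
3 [[[-0.0,0.0,0.007],[-0.0,0.0,-0.0],1],[[-0.0,0.0,0.007],[-0.0,0.0,-0.0],1],[[-0.0,0.0,0.008],[-0.0,0.0,-0.0],1]]
```

Call:
move_arm([
  [[0, 0, 0], [0, 0, 0], 1],
  [[0, 0, 0], [0, 0, 0], 1],
  [[-0.021, 0, 0.01], [0, -3, 0], 1],
  [[-0.02, 0, 0.011], [0, -3, 0], 1],
  [[-0.02, 0, 0.012], [0, -3, 0], 1],
  [[-0.019, 0, 0.012], [0, -3, 0], 1],
  [[-0.018, 0, 0.014], [0, -3, 0], 1],
  [[0, 0, 0], [0, 0, 0], 1],
], grip_force=20)

```text
time_s: 22.87
tcp_pos: [0.5981, 0.0325, 0.1695]
ee_rot: [-179.5, 33.9, -178.4]
ft_force: [-0.8, 0.9, 0.2]
width: 0.0001
grip_force: 0.0
```

Call:
move_arm([
  [[0, 0, 0], [0, 0, 0], 1],
  [[0, 0, 0.007], [0, 0, 0], 1],
  [[0, 0, 0.006], [0, 0, 0], 1],
  [[0, 0, 0.004], [0, 0, 0], 1],
  [[0, 0, 0], [0, 0, 0], 1],
  [[0, 0, 0], [0, 0, 0], 1],
])

```text
time_s: 23.37
tcp_pos: [0.6062, 0.0327, 0.1563]
ee_rot: [-179.5, 33.8, -178.3]
ft_force: [-0.2, -1.0, 0.1]
width: 0.0
grip_force: 0.0
```

```bash
python3 w.py
```

```text
23.3667 4.485756954824477e-05 [-0.2 -1.   0.1] tcp rel. mouth, tool axes(mm) [  1.4   0.6 -57.4] rot [-0.4  -0.18  0.14]
```

Call:
move_arm([
  [[-0.002, 0, 0.003], [0, 0, 0], 1],
  [[0, 0, 0.002], [0, 0, 0], 1],
  [[0, 0, 0.002], [0, 0, 0], 1],
  [[0, 0, 0], [0, 0, 0], 1],
])

```text
time_s: 23.7
tcp_pos: [0.6121, 0.0328, 0.1517]
ee_rot: [-179.5, 33.9, -178.3]
ft_force: [0.6, -0.5, -0.4]
width: -0.0001
grip_force: 0.0
```

Call:
move_arm([
  [[0, 0, 0.001], [0, 0, 0], 1],
  [[0, 0, 0], [0, 0, 0], 1],
])

```text
time_s: 23.87
tcp_pos: [0.6126, 0.0328, 0.151]
ee_rot: [-179.5, 33.9, -178.3]
ft_force: [0.7, 0.6, -0.1]
width: 0.0002
grip_force: 0.0
```

Call:
move_arm([
  [[0, 0, 0.001], [0, 0, 0], 1],
  [[0, 0, 0], [0, 0, 0], 1],
])

```text
time_s: 24.03
tcp_pos: [0.6131, 0.0328, 0.1502]
ee_rot: [-179.5, 33.9, -178.3]
ft_force: [-0.4, -0.4, -0.2]
width: -0.0001
grip_force: 0.0
```

```bash
python3 w.py
```

```text
24.0333 -0.00013839913002577282 [-0.4 -0.4 -0.2] tcp rel. mouth, tool axes(mm) [ -0.9   0.5 -48.5] rot [-0.41 -0.13  0.14]
```

Call:
move_arm([
  [[0, 0, 0.001], [0, 0, 0], 1],
  [[0, 0, 0], [0, 0, 0], 1],
])

```text
time_s: 24.2
tcp_pos: [0.6137, 0.0328, 0.1494]
ee_rot: [-179.5, 33.9, -178.3]
ft_force: [0.1, 0.0, 0.3]
width: 0.0001
grip_force: 0.0
```

Call:
move_arm([
  [[0, 0, 0.001], [0, 0, 0], 1],
  [[0, 0, 0], [0, 0, 0], 1],
])

```text
time_s: 24.37
tcp_pos: [0.6143, 0.0329, 0.1485]
ee_rot: [-179.5, 33.9, -178.3]
ft_force: [0.3, -0.3, -0.3]
width: 0.0002
grip_force: 0.0
```

```bash
python3 w.py
```

```text
24.3667 0.0001883461116284859 [ 0.3 -0.3 -0.3] tcp rel. mouth, tool axes(mm) [ -0.9   0.5 -46.5] rot [-0.41 -0.13  0.15]
```

Call:
move_arm([
  [[0, 0, 0.0005], [0, 0, 0], 1],
  [[0, 0, 0.0005], [0, 0, 0], 1],
])

```text
time_s: 24.53
tcp_pos: [0.6149, 0.0328, 0.1479]
ee_rot: [-179.5, 33.9, -178.3]
ft_force: [-1.5, -0.6, 2.0]
width: -0.0003
grip_force: 1.4
```

Call:
move_arm([
  [[0, 0, 0.0005], [0, 0, 0], 1],
  [[0, 0, 0], [0, 0, 0], 1],
])

```text
time_s: 24.7
tcp_pos: [0.6151, 0.0329, 0.1479]
ee_rot: [-179.5, 33.9, -178.3]
ft_force: [-6.3, -0.2, 5.6]
width: -0.0003
grip_force: 4.0
```

```bash
python3 w.py
```

```text
24.7 -0.0002735885361266033 [-6.3 -0.2  5.6] tcp rel. mouth, tool axes(mm) [ -1.3   0.6 -45.5] rot [-0.4  -0.12  0.16]
```

The fingers met a firm stop with the knob top 45.7 mm out of the mouth, against 46 expected, so the stack is fully seated. I'll retreat and check that the other objects haven't moved.

Call:
move_arm([
  [[0, 0, -0.02], [0, 0, 0], 1],
  [[0, 0, -0.035], [0, 0, 0], 1],
  [[0, 0, -0.035], [0, 0, 0], 1],
  [[0, 0, -0.035], [0, 0, 0], 1],
  [[0, 0, -0.02], [0, 5, 0], 1],
  [[0, 0, -0.02], [0, 5, 0], 1],
  [[0, 0, 0], [0, 0, 0], 1],
  [[0, 0, 0], [0, 0, 0], 1],
])

```text
time_s: 25.37
tcp_pos: [0.5261, 0.0316, 0.2879]
ee_rot: [-179.5, 24.1, -178.4]
ft_force: [-0.3, -0.7, 0.7]
width: 0.0
grip_force: 0.0
```

```bash
python3 - <<'E'
from p import *
from h import *
from workcell import *
o=get_obs();print(o["time_s"],np.round(o["tcp_pos"],3),np.round(o["ft_force"],1))
T=Cam(capture("top"));S=Cam(capture("side"));old=load()
a=np.hstack([cv2.resize(K.im[120:290,120:380],(390,255)) for K in(old[0],T)]);b=np.hstack([cv2.resize(K.im[110:280,130:390],(390,255)) for K in(old[1],S)])
cv2.imwrite("pics/fin.png",np.vstack([a,b])[:,:,::-1])
Y=lambda im,h:(h[...,0]>=18)&(h[...,0]<=34)&(h[...,1]>150)
for K in(old[0],T,old[1],S):
    r=K.blob((.34,.27,.03),25,Y);print(None if r is None else (r[1].round(1),r[2]))
E
```

```text
25.3667 [0.526 0.032 0.288] [-0.3 -0.7  0.7]
(array([160.9, 256.6]), np.int32(335))
(array([160.8, 256.6]), np.int32(331))
(array([177.4, 201.6]), np.int32(92))
(array([179., 190.]), np.int32(1))
```

View pics/fin.png

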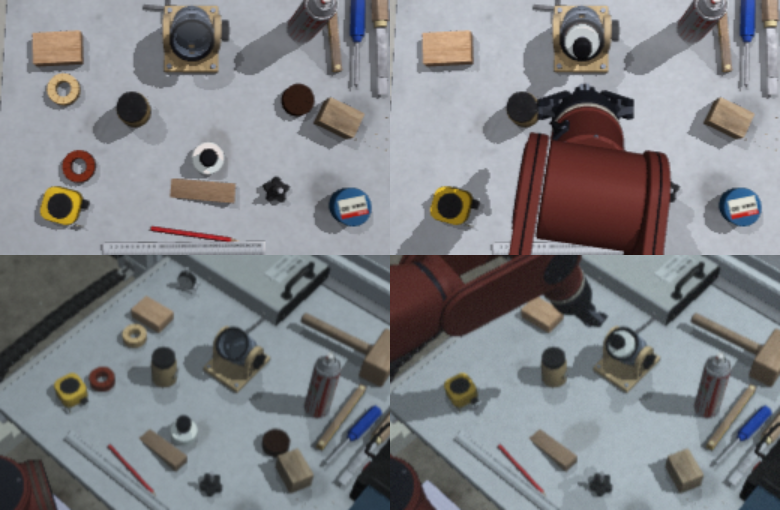

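The before and after views match. The tape, block, offcut, wedge, jar, knob and tin are in the same places, the plug sits in the sleeve at its set tilt, and the robot is clear. Handing in.

```bash
python3 -c "
from workcell import sign_off
print(sign_off())"
```

```text
the job is handed in; nothing more can be done
None
```

I stacked the walnut foot, maple ring, cherry ring and plug (knob outward) in the sleeve in that order. The plug is seated to within about 0.5 mm by touch, nothing else moved in the before and after views, and I handed the job in at about 25 s.

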